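# Ready the plate-drying stand and load it

## Robot

A 6-joint arm with a two-finger parallel gripper is mounted at the origin on a cart in front of the work surface, level with it; the furniture and walls round the work are solid. World frame = base frame: x ahead of the robot, y to its left, z up, the work surface at z = 0. Lengths are in mm, angles in rad, forces in N, time in s.
With the tool pointing down it reaches from about 350 to 975 mm from the base axis. Payload 17.4 kg.
Tool frame: the origin (TCP) lies between the finger pads; the fingertips stand 17 mm ahead of it and the grasp point (between the pads) lies 2 mm behind it; z points along the fingers, y is the direction in which the jaws open and shut (so a half turn about z gives the same grasp; the last joint's range is limited). The gripper opens to 85 mm and grips with 20 to 120 N. Pads are 22 mm wide; open, the fingers measure 114 mm over their backs; the gripper's body (76 mm by 85 mm) begins 54 mm behind the grasp point. The pads swing forward as they close: fully open they stand 13 mm farther back than shut.
Start: joints at [-1.355, 0.116, 1.442, -0, 1.584, -0.038], TCP at [169.472, -653.385, 248.303] pointing down, gripper open.
Joint ranges: [-2.83, 2.83], [-0.83, 2.19], [0.07, 2.5], [-1.14, 4.28], [0.01, 3], [-2.97, 2.97]. Speed limits (rad/s): [1.89, 1.89, 2.22, 3.14, 3.14, 3.14].

## Interface

Orientations are given as a unit quaternion [w, x, y, z].
In Python, from cell import arm, kin, eyes gives the robot as it stands. Calls block until the motion is done:
- arm.reach(position, orientation): joint-space move of the TCP to a pose.
- arm.movel(position, speed=150, rot=None, contact_N=None): straight line of the TCP; rot=None keeps the orientation; speed is the mean speed in mm/s. With contact_N (N) it stops when the force on the tool has changed by that much, and returns True; else False.
- arm.move_j(angles): joint-space move.
- arm.command_gripper(opening, strength=None): opening from 0.0 (shut) to 1.0 (fully open); strength is the grip in N (None keeps the last); returns when the fingers have stopped.
- arm.dwell(seconds).
- kin.solve_ik(position, orientation): joint angles nearest the present ones, or None.
- arm.sense(): the state.
- eyes.snapshot(name): name is "scene" or "top"; returns a dict with "img" (420x560x3 uint8, red, green, blue), "range_z" (420x560 float32, mm along the optical axis (not along the pixel's ray), 0 where there is no reading), "mtx" (3x3 intrinsics, pixels), "T" (4x4, takes a point from camera to world coordinates). Camera axes: x right, y up, looking along -z (the intrinsics and any distortion apply to the point x, -y, -z); pixel columns grow to the right and rows downward; lengths in mm; the calibration is good to about 2 mm. A picture is of the moment at which its call begins.
A pose or a line that the arm cannot do raises arm.MotionError and nothing moves.
- arm.sign_off(): hands the job in, once; it reports no verdict.
The state is a dict: "time_s": time; "q": joint angles; "qvel": joint speeds; "joint_efforts": joint torques, N m; "position": TCP position; "eef_rot": TCP orientation; "force": force on the tool from outside, world axes, zero at the start; "wrist_torque": the same for the moment, N m; "finger_gap": opening from 0.0 (shut) to 1.0 (fully open).
Only numpy, scipy, OpenCV 4.12 (cv2) and the standard library are available. Lean on these libraries where they do the work, as an engineer would, in place of code of your own. Each camera call takes 0.05 s, during which the arm holds its last target.

## Task

Set up the drying stand: turn its crank clockwise until the jack's foot meets the worktop and the crank goes stiff, then about a quarter turn more to bed the rubber pad, no further. After that seat the steel ballast block flat and square in the pocket frame, then move every glass plate from the wire wash rack to the stand's comb rack, one to a slot, standing upright on the slot's floor and centred between the combs. Leave the other things on the worktop where they are.

Things in the scene. Friction and masses are not known exactly. Their poses are not given: they have to be found in the camera images.
- stand: The fixed drying stand, 225 x 330 mm: a white deck, top at z = 67 mm, carried by a grey pedestal at its +y end; the -y end overhangs and carries the outrigger jack. Origin on the worktop near the middle of the deck; x runs away from the pocket towards the rack, y runs from the jack towards the pedestal, z up. On the deck: the grey comb rack, the aluminium pocket frame in front of it (-x), and the jack with its crank.
- jack_axis (a point): Point on the vertical axis about which the crank turns, at the height of the middle of the crank's knob (z = 176 mm). The crank's hub and gear head (50 mm dia) are below it.
- knob_mid (a point): Middle of the crank's black upright knob, 22 mm dia, 46 mm tall (z = 147 to 193 mm), which spins freely on the crank arm, 50 mm from the jack axis. The flat steel crank arm lies under it, its top at z = 146 mm.
- crank (a joint): Crank angle (rad), growing clockwise seen from above; a clockwise turn lowers the leg by 20 mm. Running free the knob needs about 1 N along its circle. It starts 1.4 to 2.3 turns short of the foot's meeting the worktop. It stays where it is left.
- foot_pad (a joint): How far the rubber foot pad (56 mm dia, under the deck at the end of the jack leg) is squashed, m. 0 until it meets the worktop; then the knob suddenly needs about 6 to 7 N along its circle and some 0.8 N more for each further mm; the pad stays squashed. A quarter turn after meeting squashes it 5 mm; right is 1 to 8 mm; 11 mm is the stop.
- pocket (a point): Centre of the pocket's floor (deck top, z = 67 mm). The frame is of round bar, 10 mm dia, lying on the deck: 75 mm (x) by 115 mm (y) inside, 10 mm high. Axes as the stand.
- ballast_grip (a point): Middle of the black grip bar of the loose dark steel ballast block (0.45 kg): block 70 mm (x) by 110 mm (y) by 24 mm high, its lowest 6 mm stepped in by 3 mm all round; the bar is 60 mm long along x, 14 mm thick along y, 22 mm high, its middle 57 mm above the block's underside, on two short posts. Fits the pocket either way round.
- wash_rack: Fixed wire wash rack from which the plates are taken: steel base 116 x 166 mm, 6 mm thick, and four pairs of wire hoops 45 mm tall. Origin under its middle; the pairs are spread along its y at -57, -19, 19 and 57 mm.
- plate_1_mid (a point): Middle of a loose white-coated glass plate, 100 mm wide (its x), 8 mm thick (its y), 100 mm tall (its z), 0.14 kg, standing on edge in the wash rack at the start, its underside 6 mm above the worktop. 2 to 4 plates are present; an absent one reads None.
- plate_2_mid (a point): Middle of a loose white-coated glass plate, 100 mm wide (its x), 8 mm thick (its y), 100 mm tall (its z), 0.14 kg, standing on edge in the wash rack at the start, its underside 6 mm above the worktop. 2 to 4 plates are present; an absent one reads None.
- plate_3_mid (a point): Middle of a loose white-coated glass plate, 100 mm wide (its x), 8 mm thick (its y), 100 mm tall (its z), 0.14 kg, standing on edge in the wash rack at the start, its underside 6 mm above the worktop. 2 to 4 plates are present; an absent one reads None.
- plate_4_mid (a point): Middle of a loose white-coated glass plate, 100 mm wide (its x), 8 mm thick (its y), 100 mm tall (its z), 0.14 kg, standing on edge in the wash rack at the start, its underside 6 mm above the worktop. 2 to 4 plates are present; an absent one reads None.
- slot_1 (a point): Middle of the floor of slot 1 of the comb rack (z = 70 mm). Slots lie 38 mm apart along y; each is 11 mm wide (y), between rounded comb teeth 46 mm tall that stand at 28 to 48 mm either side of the middle in x. A plate stands in it with its width along x. Axes as the stand.
- slot_2 (a point): Middle of the floor of slot 2 of the comb rack (z = 70 mm). Slots lie 38 mm apart along y; each is 11 mm wide (y), between rounded comb teeth 46 mm tall that stand at 28 to 48 mm either side of the middle in x. A plate stands in it with its width along x. Axes as the stand.
- slot_3 (a point): Middle of the floor of slot 3 of the comb rack (z = 70 mm). Slots lie 38 mm apart along y; each is 11 mm wide (y), between rounded comb teeth 46 mm tall that stand at 28 to 48 mm either side of the middle in x. A plate stands in it with its width along x. Axes as the stand.
- slot_4 (a point): Middle of the floor of slot 4 of the comb rack (z = 70 mm). Slots lie 38 mm apart along y; each is 11 mm wide (y), between rounded comb teeth 46 mm tall that stand at 28 to 48 mm either side of the middle in x. A plate stands in it with its width along x. Axes as the stand.
- tape: Bystander, to be left alone: roll of tan tape lying flat, 100 mm dia, 25 mm high. Origin at its underside.
- marker: Bystander, to be left alone: black and white marker pen lying down, 135 mm. Origin at its underside.
- cup: Bystander, to be left alone: lilac sample cup, 49 mm dia, 64 mm high. Origin at its underside.
- jar_small: Bystander, to be left alone: clear glass jar, 62 mm dia, 129 mm high. Origin at its underside.
- bulb: Bystander, to be left alone: red rubber pipette bulb, 97 mm. Origin at its underside.
- clear_bottle: Bystander, to be left alone: clear bottle with white cap, 74 mm dia, 136 mm high. Origin at its underside.
There are look-alikes about, which are no part of the job. What is shaped like the part that bears plate_2_mid but pink is not meant.

How it is judged (in metres and radians):
On the way, in this order (a step that is already met when the one before it is completed fails the run):
1. the jack's foot bears on the worktop: pad squashed 1 to 8 mm (value of joint foot_pad between 0.001 and 0.008 m), for 0.3 s.
2. the ballast block sits flat and square in the pocket (horizontal distance between ballast_grip and pocket below 0.006 m and z of ballast_grip in the frame of pocket between 0.053 and 0.06 m and angle between ballast_grip's own z axis and vertical below 0.06 rad and angle between the y axis of ballast_grip and the y axis of pocket, either way round below 0.08 rad), for 0.3 s.
3. every plate present stands in a slot of the comb rack (((horizontal distance between plate_1_mid and slot_1 below 0.02 m and y of plate_1_mid in the frame of slot_1 between -0.006 and 0.006 m) or (horizontal distance between plate_1_mid and slot_2 below 0.02 m and y of plate_1_mid in the frame of slot_2 between -0.006 and 0.006 m) or (horizontal distance between plate_1_mid and slot_3 below 0.02 m and y of plate_1_mid in the frame of slot_3 between -0.006 and 0.006 m) or (horizontal distance between plate_1_mid and slot_4 below 0.02 m and y of plate_1_mid in the frame of slot_4 between -0.006 and 0.006 m)) and z of plate_1_mid in the frame of slot_1 between 0.044 and 0.055 m and angle between each of plate_1_mid, plate_2_mid, plate_3_mid, plate_4_mid's own z axis and vertical below 0.15 rad and ((horizontal distance between plate_2_mid and slot_1 below 0.02 m and y of plate_2_mid in the frame of slot_1 between -0.006 and 0.006 m) or (horizontal distance between plate_2_mid and slot_2 below 0.02 m and y of plate_2_mid in the frame of slot_2 between -0.006 and 0.006 m) or (horizontal distance between plate_2_mid and slot_3 below 0.02 m and y of plate_2_mid in the frame of slot_3 between -0.006 and 0.006 m) or (horizontal distance between plate_2_mid and slot_4 below 0.02 m and y of plate_2_mid in the frame of slot_4 between -0.006 and 0.006 m)) and z of plate_2_mid in the frame of slot_1 between 0.044 and 0.055 m and ((horizontal distance between plate_3_mid and slot_1 below 0.02 m and y of plate_3_mid in the frame of slot_1 between -0.006 and 0.006 m) or (horizontal distance between plate_3_mid and slot_2 below 0.02 m and y of plate_3_mid in the frame of slot_2 between -0.006 and 0.006 m) or (horizontal distance between plate_3_mid and slot_3 below 0.02 m and y of plate_3_mid in the frame of slot_3 between -0.006 and 0.006 m) or (horizontal distance between plate_3_mid and slot_4 below 0.02 m and y of plate_3_mid in the frame of slot_4 between -0.006 and 0.006 m)) and z of plate_3_mid in the frame of slot_1 between 0.044 and 0.055 m and ((horizontal distance between plate_4_mid and slot_1 below 0.02 m and y of plate_4_mid in the frame of slot_1 between -0.006 and 0.006 m) or (horizontal distance between plate_4_mid and slot_2 below 0.02 m and y of plate_4_mid in the frame of slot_2 between -0.006 and 0.006 m) or (horizontal distance between plate_4_mid and slot_3 below 0.02 m and y of plate_4_mid in the frame of slot_3 between -0.006 and 0.006 m) or (horizontal distance between plate_4_mid and slot_4 below 0.02 m and y of plate_4_mid in the frame of slot_4 between -0.006 and 0.006 m)) and z of plate_4_mid in the frame of slot_1 between 0.044 and 0.055 m), for 0.3 s.
At the end, for the whole second after the job is handed in: The foot pad is squashed 1 to 8 mm; the ballast lies flat in the pocket (within 6 mm and 0.08 rad, tilt under 0.06 rad); every plate present stands on the floor of a comb slot, one to a slot, within 6 mm of its middle across and 20 mm along, tilt under 0.15 rad; all at rest and released (all of step 1 and all of step 2 and all of step 3 and linear speed of each of plate_1, plate_2, plate_3, plate_4, ballast below 0.02 m/s); the robot touches nothing.
It fails at once if the jack is overwound: pad squashed more than 9 mm (value of joint foot_pad above 0.009 m).
It fails at once if a bystander is moved more than 60 mm (distance of any of tape, marker, cup, jar_small, bulb, clear_bottle from where it was at the start of the episode above 0.06 m).
Of plate_1, plate_2, plate_3, plate_4 only 2 to 4 are there at a start; the rules pass over those that are not, and their reading is None.
At some moment in a run one of ballast may be knocked a few centimetres aside while the robot is not near it.
It also fails if it takes over 210 s, if anything falls off the work surface, if the arm or the gripper's body presses on something with over 40 N, if the wrist force passes 120 N, or if a joint passes its speed limit or range.

## Working session

There is one attempt and no reset: what is moved stays moved. The work goes in short steps, each a Python script; the robot and the scene stay as the last script left them, time stands still between calls to the robot, and variables do not carry over. Pictures are saved under pics/ and viewed, and the job is handed in when it is done.

```bash
ls; mkdir -p pics
python3 - <<'E'
from cell import arm,kin,eyes
import cv2,numpy as np
for n in("scene","top"):
    s=eyes.snapshot(n); np.savez(f"{n}0.npz",**s)
    cv2.imwrite(f"pics/{n}0.png",cv2.resize(s["img"][:,:,::-1],(800,600)))
    print(n,s["mtx"].tolist(),np.round(s["T"],3).tolist(), [k for k in s])
print(arm.sense())
E
```

```text
pics
scene [[424.79702412453895, 0.0, 277.33253796778024], [0.0, 424.79702412453895, 211.06456692460287], [0.0, 0.0, 1.0]] [[0.91, 0.177, -0.374, -12.666], [-0.414, 0.357, -0.838, -1236.604], [-0.015, 0.917, 0.398, 748.205], [0.0, 0.0, 0.0, 1.0]] ['img', 'range_z', 'mtx', 'T']
top [[502.03202133940914, 0.0, 288.9228061437117], [0.0, 502.03202133940914, 210.22318490461123], [0.0, 0.0, 1.0]] [[-0.398, 0.876, -0.272, 90.222], [-0.918, -0.381, 0.112, 261.884], [-0.005, 0.294, 0.956, 1838.665], [0.0, 0.0, 0.0, 1.0]] ['img', 'range_z', 'mtx', 'T']
{'time_s': 0.1, 'q': array([-1.35483361e+00,  1.16441815e-01,  1.44221246e+00, -2.91351447e-06,
        1.58401568e+00, -3.78248813e-02]), 'qvel': array([-0.00065484, -0.00022137, -0.00148059, -0.00018938,  0.00113063,
        0.00093359]), 'joint_efforts': array([ 3.62599494e-03, -7.33668566e+01, -6.33788109e+01,  5.93396112e-05,
        5.20357717e-03,  9.13773164e-06]), 'position': array([ 169.41324369, -653.22715877,  247.62474132]), 'eef_rot': array([-5.36387489e-04,  9.91959638e-01,  1.26553493e-01, -4.93646303e-05]), 'force': array([ 0.19740444,  0.34962029, -0.59983443]), 'wrist_torque': array([ 0.03355687, -0.01907532,  0.02480861]), 'finger_gap': 0.9994638973439697}
```

View pics/scene0.png

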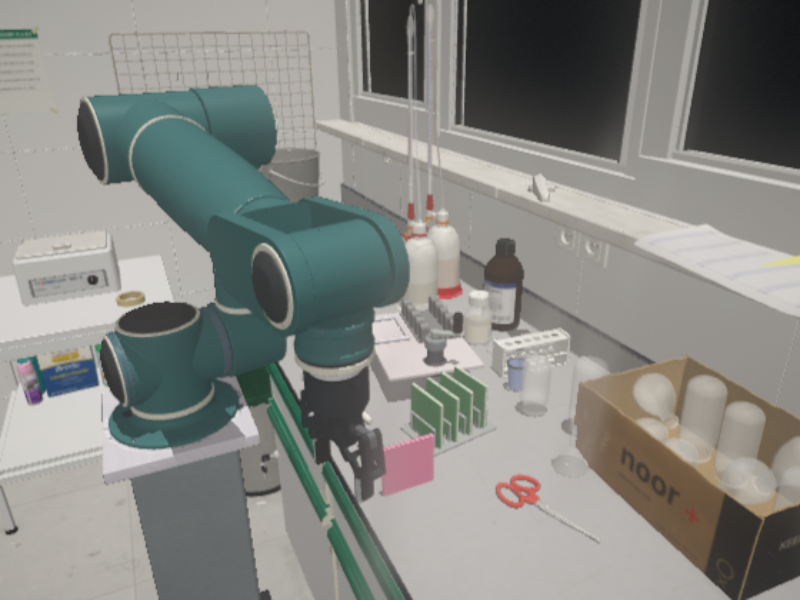

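View pics/top0.png

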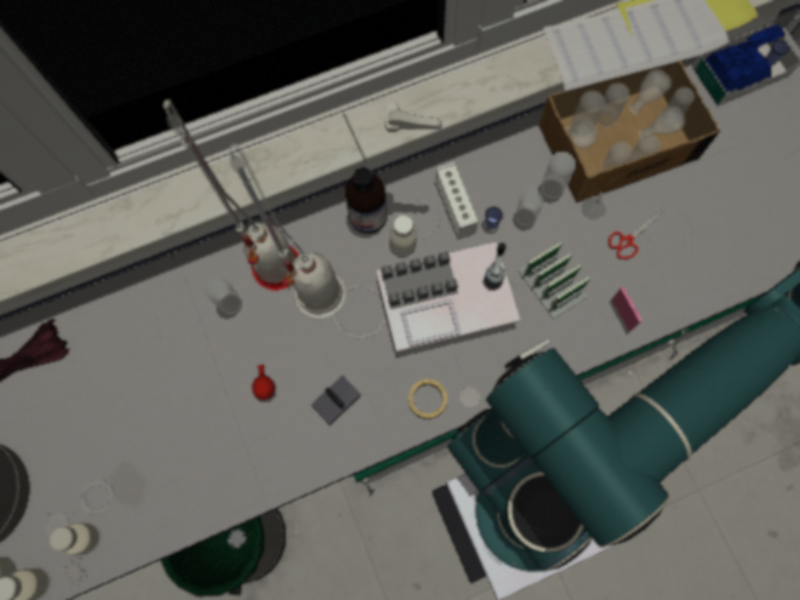

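```bash
cat > h.py <<'E'
import numpy as np,cv2
def load(n): return dict(np.load(f"{n}.npz"))
def ray(s,u,v):
    K=s["mtx"];T=s["T"]
    d=np.array([(u-K[0,2])/K[0,0],-(v-K[1,2])/K[1,1],-1.0])
    return T[:3,3],T[:3,:3]@d
def onz(s,u,v,z):
    o,d=ray(s,u,v); return o+d*(z-o[2])/d[2]
def pt(s,u,v):
    o,d=ray(s,u,v); return o+d*s["range_z"][int(round(v)),int(round(u))]
def cloud(s):
    K=s["mtx"];T=s["T"];h,w=s["range_z"].shape
    u,v=np.meshgrid(np.arange(w),np.arange(h))
    d=np.stack([(u-K[0,2])/K[0,0],-(v-K[1,2])/K[1,1],-np.ones_like(u,float)],-1)@T[:3,:3].T
    return T[:3,3]+d*s["range_z"][...,None]
def proj(s,p):
    T=s["T"];c=T[:3,:3].T@(np.asarray(p,float)-T[:3,3]);K=s["mtx"]
    return K[0,0]*c[0]/-c[2]+K[0,2],K[1,1]*-c[1]/-c[2]+K[1,2]
def crop(s,x0,y0,x1,y1,k,name):
    cv2.imwrite(f"pics/{name}.png",cv2.resize(s["img"][y0:y1,x0:x1,::-1],None,fx=k,fy=k,interpolation=cv2.INTER_CUBIC))
E
python3 - <<'E'
from h import *
t=load("top0");s=load("scene0")
crop(t,255,160,455,290,4,"tc0"); crop(s,250,180,420,350,4-0.5,"sc0"); crop(t,150,240,350,310,4,"tc1")
P=cloud(t)
for u,v in [(300,280),(330,275),(160,270),(240,272),(440,245)]: print(u,v,np.round(P[v,u]))
E
```

```text
300 280 [351. 115.   3.]
330 275 [324.   7.   3.]
160 270 [592. 576.  -4.]
240 272 [461. 306.  29.]
440 245 [ 262. -419.    1.]
```

View pics/tc0.png

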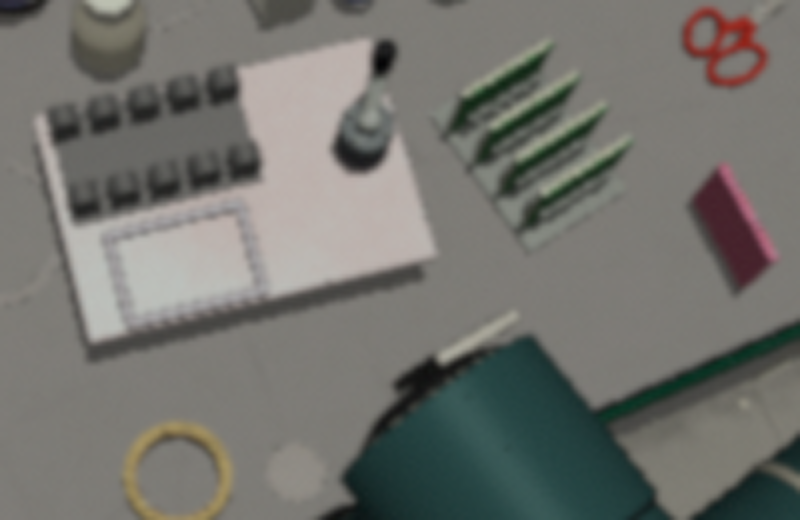

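View pics/sc0.png

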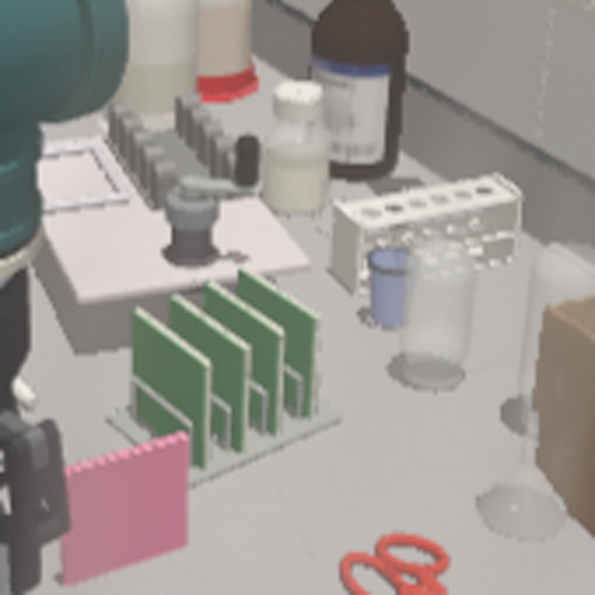

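View pics/tc1.png

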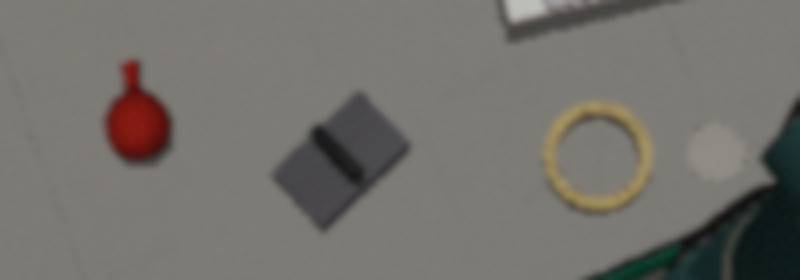

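Run:
```python
from h import *
t=load("top0");P=cloud(t);img=t["img"].astype(int)
hsv=cv2.cvtColor(t["img"],cv2.COLOR_RGB2HSV)
z=P[...,2]
reg=np.zeros(z.shape,bool); reg[155:260,255:370]=1
deck=reg&(z>58)&(z<220)
n,l,st,c=cv2.connectedComponentsWithStats(deck.astype(np.uint8))
k=1+np.argmax(st[1:,4]); 
xy=P[(l==k)&(z<78)&(z>58)][:,:2].astype(np.float32)
print("deck z med",np.median(z[(l==k)&(z<78)]))
r=cv2.minAreaRect(xy);print("deck",r,cv2.boxPoints(r).round(1).tolist())
cv2.imwrite("pics/mask.png",((l==k)*255).astype(np.uint8))
# plates: tops
for lo,hi in((95,120),):
    reg=np.zeros(z.shape,bool);reg[160:230,350:420]=1
    m=(reg&(z>lo-3)&(z<hi)).astype(np.uint8)
    n,l,st,c=cv2.connectedComponentsWithStats(m)
    for i in range(1,n):
        if st[i,4]>8:
            q=P[l==i];print(st[i],q.mean(0).round(1),cv2.minAreaRect(q[:,:2].astype(np.float32)))
# jack
reg=np.zeros(z.shape,bool);reg[160:210,330:360]=1
m=(reg&(z>85)).astype(np.uint8)
ys,xs=np.nonzero(m)
for v in range(165,206,2): print(v,[int(z[v,u]) for u in range(332,360)])
```

```text
deck z med 69.10518854055385
deck ((572.80615234375, -32.718536376953125), (330.7168273925781, 227.4226837158203), 80.74961853027344) [[434.0, -177.60000610351562], [658.5, -214.1999969482422], [711.5999755859375, 112.19999694824219], [487.20001220703125, 148.8000030517578]]
[370 170  23  16  76] [ 564.5 -303.1  105.1] ((565.1932983398438, -302.2150573730469), (10.35407543182373, 97.32627868652344), 9.053829193115234)
[376 178  24  17  79] [ 525.8 -309.6  105. ] ((527.0126953125, -310.9922790527344), (10.849120140075684, 99.54376983642578), 9.195507049560547)
[383 186  23  16  80] [ 489.4 -319.1  104.9] ((490.18408203125, -320.3858337402344), (9.922727584838867, 98.71773529052734), 8.945850372314453)
[389 194  24  17  78] [ 451.1 -324.1  106.4] ((451.66497802734375, -324.5144348144531), (10.009980201721191, 100.07697296142578), 7.4487175941467285)
165 [4, 5, 11, 1, -3, 7, 0, -4, -4, 1, 6, -2, 1, 0, -4, -4, -5, 3, 2, -5, 0, -2, -9, 5, 7, 2, 4, -1]
167 [12, -5, 1, 1, 0, -2, 2, 10, 0, 0, 4, 1, 6, 0, 6, 8, -1, -2, -4, 3, 0, 5, 1, -1, -5, 2, -3, 3]
169 [2, -2, 0, 2, 8, 5, 1, 7, -4, 3, -8,
[... 1521 characters left out ...]
3, 62, 59, 52, 71, 79, 121, 122, 133, 133, 129, 131, 129, 138, 128, 128, 1838, 132, 67, 72, 75, -8, 1, 3, 3, 6]
197 [70, 71, 70, 68, 66, 75, 69, 70, 72, 106, 118, 127, 131, 122, 122, 127, 127, 130, 117, 65, 67, 66, 69, 67, 2, 0, -2, -2]
199 [69, 63, 75, 70, 63, 74, 67, 79, 70, 84, 90, 90, 89, 106, 107, 92, 78, 69, 69, 69, 57, 71, 68, 71, 64, 8, 0, 4]
201 [62, 64, 63, 62, 71, 71, 65, 75, 72, 73, 69, 77, 82, 81, 66, 83, 75, 72, 64, 64, 76, 66, 72, 72, 68, -5, 1, 5]
203 [71, 65, 66, 71, 69, 75, 69, 69, 66, 68, 73, 73, 67, 69, 66, 73, 75, 63, 68, 72, 73, 1838, 63, 70, 69, 67, -1, 0]
205 [66, 74, 63, 70, 66, 67, 70, 70, 65, 69, 74, 69, 64, 74, 68, 68, 74, 70, 69, 66, 67, 69, 69, 66, 71, 76, 0, 4]
```

Run:
```python
from h import *
t=load("top0");s=load("scene0")
crop(t,325,160,375,210,12,"tj"); crop(s,285,205,345,265,10,"sj")
def cen(S,x0,y0,x1,y1,th):
    g=S["img"][y0:y1,x0:x1].max(2).astype(float)
    w=np.clip(th-g,0,None); 
    n,l,st,c=cv2.connectedComponentsWithStats((w>0).astype(np.uint8))
    k=1+np.argmax(st[1:,4]); w=w*(l==k); v,u=np.mgrid[y0:y1,x0:x1]
    print(st[k]); return (u*w).sum()/w.sum(),(v*w).sum()/w.sum()
a=cen(t,342,165,358,180,75);print(a,onz(t,*a,170))
b=cen(s,312,212,332,236,75);print(b,onz(s,*b,170))
def tri(S1,a,S2,b):
    o1,d1=ray(S1,*a);o2,d2=ray(S2,*b);A=np.stack([d1,-d2],1);x=np.linalg.lstsq(A,o2-o1,rcond=None)[0]
    p1=o1+d1*x[0];p2=o2+d2*x[1];return (p1+p2)/2,np.linalg.norm(p1-p2)
print(tri(t,a,s,b))
```

```text
[ 6  5  6  9 41]
(np.float64(350.4626540971719), np.float64(174.20884699057288)) [ 600.61935624 -188.00930024  170.        ]Traceback (most recent call last):
  File "<stdin>", line 11, in <module>
  File "<stdin>", line 8, in cen
    return _wrapfunc(a, 'argmax', axis=axis, out=out, **kwds)
    return bound(*args, **kwds)
ValueError: attempt to get argmax of an empty sequence
```

View pics/tj.png

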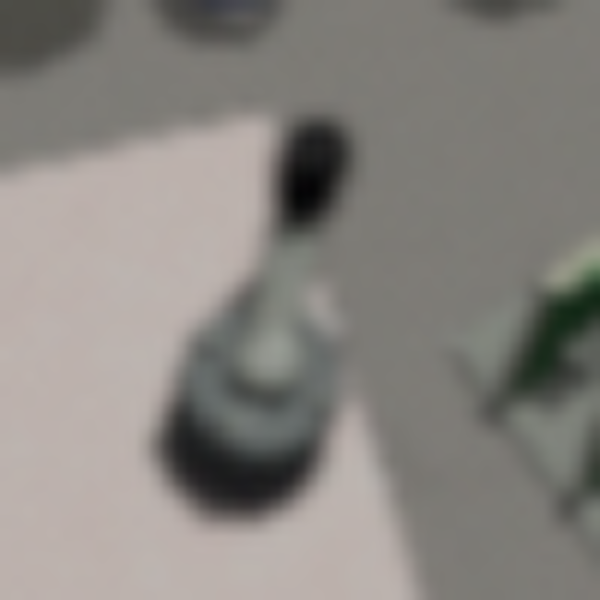

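View pics/sj.png

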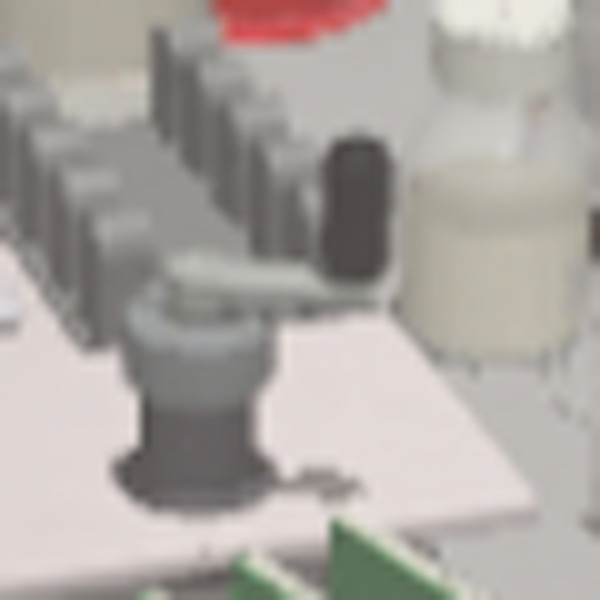

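```bash
cat >> h.py <<'E'
def tri(S1,a,S2,b):
    o1,d1=ray(S1,*a);o2,d2=ray(S2,*b);A=np.stack([d1,-d2],1);x=np.linalg.lstsq(A,o2-o1,rcond=None)[0]
    p1=o1+d1*x[0];p2=o2+d2*x[1];return (p1+p2)/2,np.linalg.norm(p1-p2)
E
python3 - <<'E'
from h import *
t=load("top0");s=load("scene0")
k=tri(t,(350.5,173.9),s,(320.25,225.55));print("knob",k)
h=tri(t,(346.4,191.6),s,(304.65,236.35));print("hub",h,np.linalg.norm((k[0]-h[0])[:2]))
print(onz(t,350.5,173.9,170),onz(s,320.25,225.55,170))
for z in(125,130,135):print(z,onz(t,346.4,191.6,z),onz(s,304.65,236.35,z))
E
```

```text
knob (array([ 601.85515117, -188.47579919,  171.82522256]), np.float64(1.595252005187122))
hub (array([ 561.2078981 , -157.9412109 ,  128.26519322]), np.float64(5.144550302951349)) 50.83857063671424
[ 601.62719759 -188.6367054   170.        ] [ 604.80761659 -184.89534064  170.        ]
125 [ 559.56288224 -157.7742936   125.        ] [ 567.32538559 -151.5919485   125.        ]
130 [ 558.19347582 -156.54984668  130.        ] [ 562.67208395 -160.29705235  130.        ]
135 [ 556.8240694  -155.32539976  135.        ] [ 558.01878232 -169.0021562   135.        ]
```

```bash
cat >> h.py <<'E'
def down(phi_deg):
    "tool down, jaws opening along world direction phi"
    A=np.radians(phi_deg+90)/2
    return [0.0,float(np.cos(A)),float(np.sin(A)),0.0]
def best(kin,pos,phi):
    "choose of the half-turn alternatives the one solvable with small last joint travel"
    out=[]
    for k in(-180,0,180):
        q=kin.solve_ik(pos,down(phi+k))
        if q is not None: out.append((abs(q[5]),phi+k,q))
    return min(out,key=lambda x:x[0])
E
python3 - <<'E'
from h import *
from cell import arm,kin,eyes
for p in((54),(-36)): 
    b=best(kin,[602,-188,260],p);print(b)
b=best(kin,[602,-188,260],54)
arm.reach([602,-188,260],down(b[1]))
print(arm.sense()["position"],arm.sense()["time_s"],arm.sense()["q"],arm.sense()["force"])
for n in("scene","top"):
    s=eyes.snapshot(n);np.savez(f"{n}1.npz",**s)
    cv2.imwrite(f"pics/{n}1.png",cv2.resize(s["img"][:,:,::-1],(800,600)))
E
```

```text
(np.float64(1.2856175302202277), 54, array([-3.43139734e-01,  1.71336575e-02,  1.52651524e+00, -4.44089210e-16,
        1.59794375e+00, -1.28561753e+00]))
(np.float64(0.2851787965746686), -36, array([-3.43139734e-01,  1.71336575e-02,  1.52651524e+00, -4.44089210e-16,
        1.59794375e+00,  2.85178797e-01]))
[ 601.81403668 -188.69007736  259.94627321] 2.3667 [-3.44213890e-01  1.72409964e-02  1.52649288e+00 -1.30158095e-04
  1.59790933e+00 -1.28527681e+00] [ 0.14799077  0.60288103 -0.87402891]
```

View pics/scene1.png

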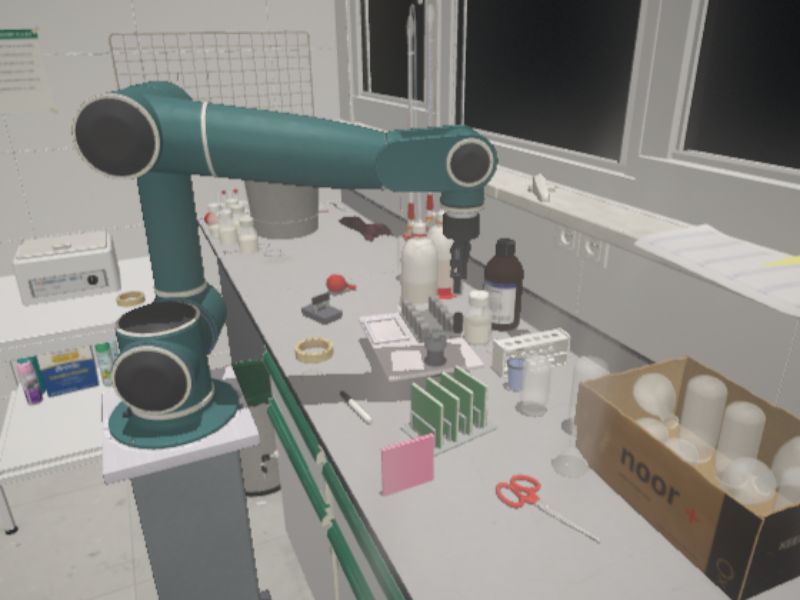

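View pics/top1.png

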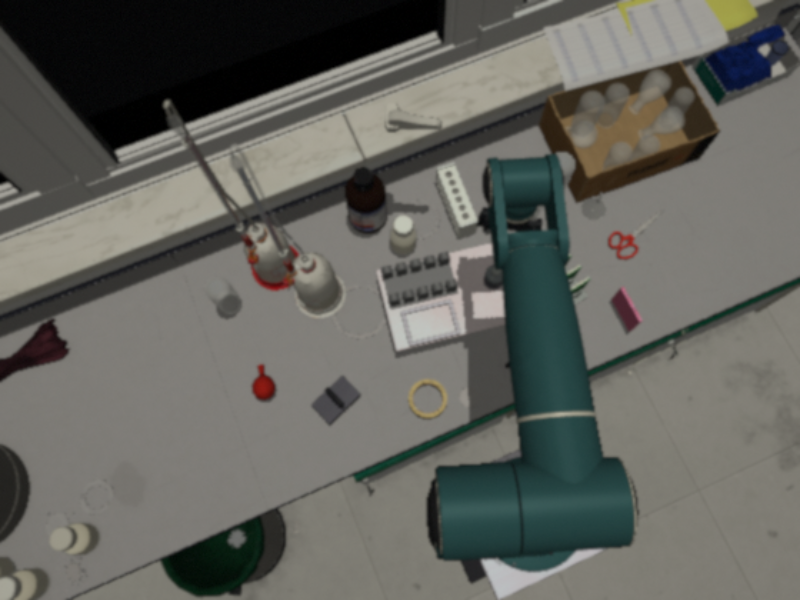

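Candidates: plates: four green-faced/white-edged in the wire rack (scene 430–475,405) vs. the pink look-alike standing alone (408,465) – the rack ones are meant. Ballast: only the dark block with black bar (top 335,400). Crank: only black knob at (scene 458,322; top 500,250). The close crops above (sc0, sj) confirm these.

Run:
```python
from h import *
from cell import arm,kin,eyes
arm.command_gripper(0.6,strength=20)
c=arm.movel([602,-188,174],speed=80,contact_N=6); s=arm.sense();print(c,s["position"],s["force"])
if not c:
    arm.command_gripper(0.0,strength=20);s=arm.sense();print(s["position"],s["force"],s["finger_gap"],s["time_s"])
s=eyes.snapshot("scene");crop(s,285,170,365,270,6,"g1")
```

```text
False [ 602.23671702 -188.05529476  174.67112102] [0.7564792  1.11472459 0.07705466]
[ 602.15672298 -188.05844549  174.4564251 ] [-0.95423933  0.13380741  3.60308075] 0.2473623708151865 4.4917
```

View pics/g1.png

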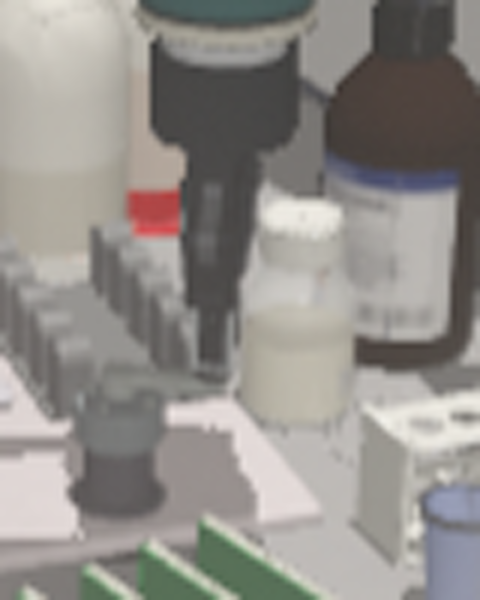

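```bash
cat > crank.py <<'E'
from h import *
from cell import arm
def state(C):
    s=arm.sense();p=s["position"][:2]-C;th=np.arctan2(p[1],p[0]);r=np.array([np.cos(th),np.sin(th)]);t=np.array([r[1],-r[0]])
    f=s["force"][:2]
    return np.degrees(th),np.hypot(*p),f@t,f@r,s["time_s"],s["force"][2]
def turn(C,R,th0,n,step,z,cN=None,lim=None,speed=70):
    th=th0
    for i in range(n):
        th-=step
        p=[C[0]+R*np.cos(np.radians(th)),C[1]+R*np.sin(np.radians(th)),z]
        hit=arm.movel(p,speed=speed,contact_N=cN)
        st=state(C);print("%.1f"%th,hit,np.round(st,2))
        if hit or (lim and -st[2]>lim): break
    return th
E
python3 - <<'E'
from crank import *
P0=np.array([602.2,-188.1]);d=P0-np.array([561.2,-158]);d/=np.linalg.norm(d);C=P0-50*d
print(C,state(C))
th=turn(C,50,np.degrees(np.arctan2(d[1],d[0])),6,15,174.5,cN=8)
E
```

```text
[ 561.89538219 -158.51051229] (np.float64(-36.278418941171566), np.float64(49.934074146300944), np.float64(-0.5119775183237897), np.float64(-0.7973520052988966), 4.5417, np.float64(3.303611381262042))
-51.3 False [-52.5   49.6    0.86  -5.78   4.88   3.58]
-66.3 True [-68.44  49.1    1.14  -3.68   5.15   5.77]
```

Run:
```python
from crank import *
C=np.array([562.9,-157.2])
st=state(C);print(st)
turn(C,50,st[0],6,15,174.5,cN=12)
```

```text
(np.float64(-70.06040008801274), np.float64(49.9692308387426), np.float64(1.2394313379208162), np.float64(-3.6482087677749884), 5.15, np.float64(5.769190616405312))
-85.1 False [-86.67  50.     1.43  -6.16   5.5    2.86]
-100.1 False [-101.67   50.04    1.07   -7.02    5.83    2.57]
-115.1 False [-116.46   50.07    1.02   -9.6     6.17    2.07]
-130.1 False [-131.19   50.1     1.42   -9.81    6.5     0.48]
-145.1 False [-145.85   50.19    0.46  -12.      6.83   -1.16]
-160.1 False [-160.45   50.24    0.27  -10.95    7.17   -2.49]
```

Run:
```python
from crank import *
C=np.array([562.9,-157.2])+1.5*np.array([.82,.57])
st=state(C);print(st)
turn(C,50,st[0],7,15,174.5,cN=12)
```

```text
(np.float64(-160.01289485262132), np.float64(51.68453878913064), np.float64(0.18422802730097412), np.float64(-10.948943078530842), 7.1667, np.float64(-2.489277013802653))
-175.0 True [-168.62   51.15    1.86    5.56    7.38    4.79]
```

Run:
```python
from crank import *
C=np.array([563.2,-157.0])
st=state(C);print(st)
turn(C,50,st[0],8,15,174.5,cN=14)
```

```text
(np.float64(-169.14088731259196), np.float64(50.112968409887664), np.float64(1.813378095051349), np.float64(5.572710599632111), 7.375, np.float64(4.792446036061809))
-184.1 False [176.13  50.24   1.95   1.5    7.72   3.17]
-199.1 False [160.88  50.12   1.79   4.56   8.05   5.25]
-214.1 False [145.87  50.1    1.25   5.69   8.38   5.67]
-229.1 False [130.85  50.05   2.09   5.18   8.72   4.56]
-244.1 False [115.78  49.97   0.88   6.51   9.05   4.41]
-259.1 False [100.7   49.93   1.66   7.03   9.38   3.37]
-274.1 False [85.66 49.85  2.57  5.56  9.72  3.2 ]
-289.1 False [70.63 49.82  1.8   5.65 10.05  1.95]
```

```bash
cat > run.py <<'E'
from crank import *
import sys
C=np.array([563.15,-156.85])
def go(n,step=15,thr=3.2):
    st=state(C);th=st[0]
    for i in range(n):
        th-=step
        p=[C[0]+50*np.cos(np.radians(th)),C[1]+50*np.sin(np.radians(th)),174.5]
        hit=arm.movel(p,speed=70,contact_N=14)
        st=state(C);print("%.1f"%th,hit,np.round(st,2))
        if hit or abs(st[2]-1.5)>thr: break
go(int(sys.argv[1]),float(sys.argv[2]),float(sys.argv[3]))
E
python3 run.py 18 15 3.2
```

```text
55.5 False [55.41 49.69  1.18  4.7  10.39  2.  ]
40.5 False [40.37 49.72  1.48  2.41 10.72  1.61]
25.5 False [25.29 49.78  0.65  2.16 11.06  2.87]
10.5 False [10.05 49.84  1.66 -0.34 11.39  2.2 ]
-4.5 False [-5.19 49.89  1.42 -0.96 11.72  2.55]
-19.5 False [-20.18  49.94   1.69  -1.17  12.06   1.45]
-34.5 False [-35.13  49.98   1.67  -1.76  12.39   1.46]
-49.5 False [-49.9   50.01   0.81  -0.95  12.72   1.2 ]
-64.5 False [-6.470e+01  5.000e+01  1.320e+00  7.600e-01  1.306e+01  3.000e-02]
-79.5 False [-79.6   50.02   1.67   2.27  13.39   0.34]
-94.5 False [-94.53  50.04   1.99   3.48  13.72   0.55]
-109.5 False [-109.45   50.05    0.44    3.7    14.06    0.79]
-124.5 False [-124.42   50.03    0.93    5.39   14.39    1.71]
-139.5 False [-139.56   50.01    1.12    6.68   14.72    2.88]
-154.5 False [-154.76   50.01    1.37    7.83   15.06    3.96]
-169.5 False [-170.05   49.99    1.41    7.41   15.39    3.04]
-184.5 False [174.84  49.97   1.97   7.33  15.72   3.69]
-199.5 False [159.97  49.97   0.83   5.23  16.06   2.81]
```

```bash
python3 run.py 24 12 2.6
```

```text
148.0 False [147.6   49.95   2.23   5.1   16.37   3.23]
136.0 False [135.81  49.94   1.83   5.51  16.67   2.92]
124.0 False [124.    49.89   1.04   4.79  16.97   2.47]
112.0 False [112.03  49.91   0.46   3.19  17.27   2.78]
100.0 False [100.04  49.86   1.28   3.79  17.57   2.57]
88.0 False [87.97 49.84  1.09  0.9  17.87  1.55]
76.0 False [75.86 49.84  2.14  2.01 18.17  0.55]
64.0 False [63.65 49.84  0.53  1.13 18.47  1.46]
52.0 False [51.4  49.84  1.34 -0.64 18.77  2.31]
40.0 False [39.37 49.86  2.13 -2.88 19.07  1.68]
28.0 False [27.38 49.89  0.73 -2.64 19.37  2.72]
16.0 False [15.38 49.92  1.38 -2.58 19.67  1.82]
4.0 False [ 3.41 49.95  1.82 -1.7  19.97  1.47]
-8.0 False [-8.6  49.97  1.25 -3.86 20.27  1.08]
-20.0 False [-20.61  49.97   1.23  -2.95  20.57   1.52]
-32.0 False [-32.61  50.     0.66  -2.01  20.87   0.67]
-44.0 False [-44.62  50.03   2.04  -2.56  21.17  -0.43]
-56.0 False [-56.56  50.03   2.19  -0.77  21.47   0.7 ]
-68.0 False [-68.59  50.04   1.8    0.16  21.77  -0.82]
-80.0 False [-80.57  50.05   0.51   0.45  22.07   0.18]
-92.0 False [-92.4   50.09   1.82   0.86  22.37  -0.37]
-104.0 False [-104.01   50.05   -2.07    2.78   22.67   -0.43]
```

```bash
python3 run.py 3 10 12
```

```text
-114.0 False [-113.7    50.09   -4.59    3.19   22.94   -1.45]
-124.0 False [-123.68   50.07   -5.15    3.15   23.22   -1.22]
-134.0 False [-133.65   50.11   -5.47    2.82   23.49   -1.62]
```

```bash
python3 run.py 5 10.4 20
python3 - <<'E'
from h import *
from cell import arm,kin,eyes
s=arm.sense();p=s["position"]
arm.dwell(0.4)
arm.command_gripper(0.6)
s=arm.sense();print(s["force"],s["position"])
arm.movel([p[0],p[1],270],speed=150)
s=arm.sense();print(s["force"],s["position"],s["time_s"])
s=eyes.snapshot("scene");np.savez("scene2.npz",**s);crop(s,250,180,410,300,5,"g2")
E
```

```text
-144.0 False [-143.68   50.13   -5.46    3.13   23.77   -0.81]
-154.4 False [-1.5409e+02  5.0130e+01 -5.3100e+00  3.2800e+00  2.4050e+01 -1.0000e-02]
-164.8 False [-164.45   50.1    -6.47    3.23   24.33    0.48]
-175.2 False [-174.86   50.11   -7.54    3.06   24.62    0.82]
-185.6 False [174.76  50.11  -7.36   2.36  24.9    0.79]
[0.62349075 0.60680445 0.81249683] [ 513.48764865 -151.76686957  174.51854634]
[-0.22771401  0.62912437 -0.37799906] [ 513.02562949 -152.18897448  268.92898459] 26.4833
```

View pics/g2.png

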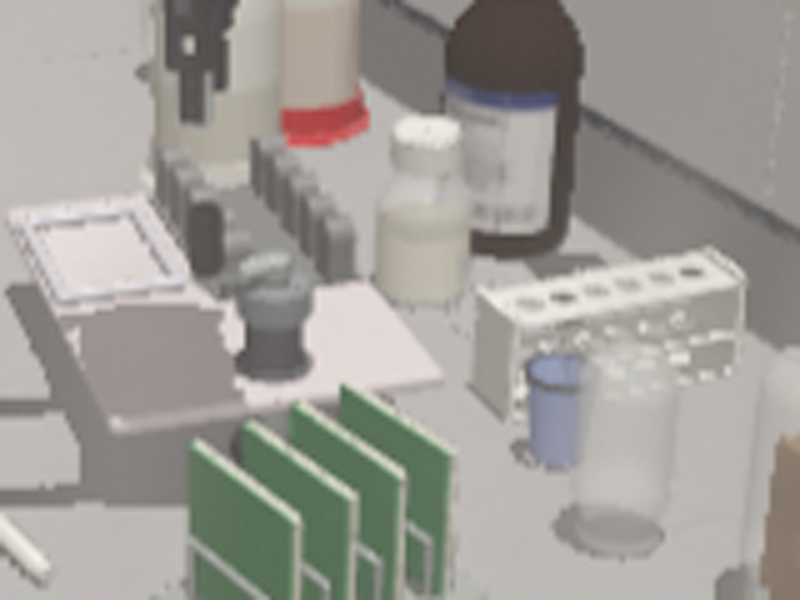

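Run:
```python
from h import *
from cell import arm,kin,eyes
for n in("top",):
    s=eyes.snapshot(n);np.savez(f"{n}2.npz",**s)
    crop(s,200,160,400,310,4,"t2")
t=load("top0")
up=lambda x0,y0,x1,y1,k,n:crop(t,x0,y0,x1,y1,k,n)
up(258,165,358,255,8,"st")
```

```text
(no output)
```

View pics/t2.png

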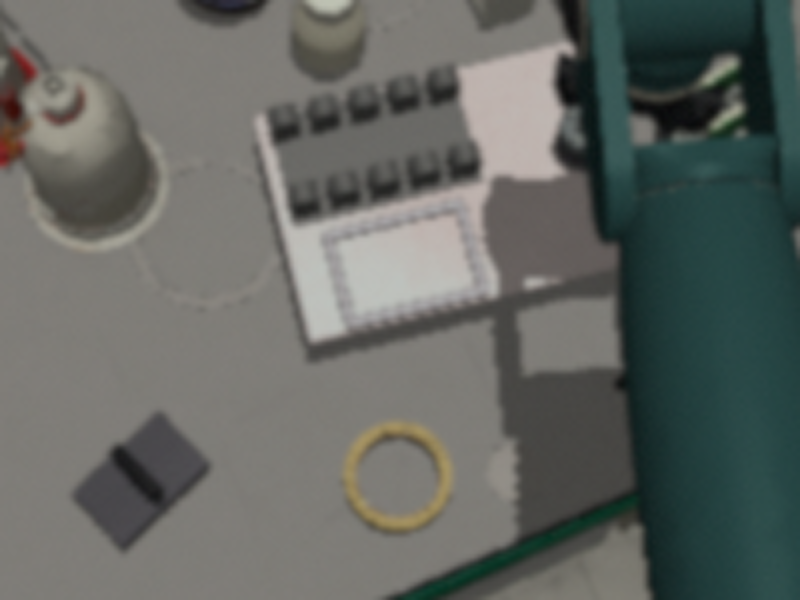

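View pics/st.png

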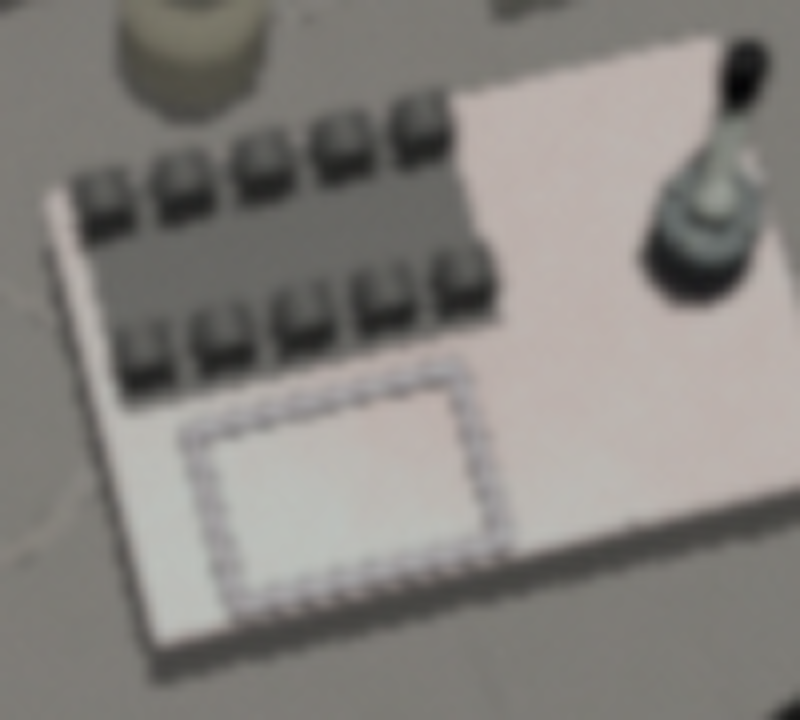

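Run:
```python
from h import *
t=load("top0");t2=load("top2")
def c4(S,pts,off,k,z):
    q=np.array([onz(S,x/k+off[0]-.5+.5/k,y/k+off[1]-.5+.5/k,z) for x,y in pts]);return q
def rep(n,q):
    r=cv2.minAreaRect(q[:,:2].astype(np.float32));e=[np.linalg.norm(q[i,:2]-q[(i+1)%4,:2]).round(1) for i in range(4)]
    a=[np.degrees(np.arctan2(*(q[(i+1)%4]-q[i])[1::-1])).round(1) for i in range(4)]
    print(n,q[:,:2].mean(0).round(1),e,a)
# masks
def maskrect(n,S,m,z):
    v,u=np.nonzero(m);r=cv2.minAreaRect(np.stack([u,v],1).astype(np.float32));b=cv2.boxPoints(r)
    q=np.array([onz(S,*p,z) for p in b]);rep(n,q)
rep("ballast",c4(t2,[(160,410),(212,465),(125,550),(72,495)],(200,160),4,22))
b=c4(t2,[(118,448),(160,502)],(200,160),4,66);print(b.round(1),b.mean(0))
rep("pocket outer",c4(t,[(180,432),(465,360),(515,545),(235,620)],(258,165),8,72))
rep("pocket inner",c4(t,[(213,452),(450,390),(482,534),(240,592)],(258,165),8,72))
rep("deck",c4(t,[(43,195),(718,32),(876,480),(155,648)],(258,165),8,67))
# bar mask
g=t2["img"].max(2);m=np.zeros(g.shape,np.uint8);m[262:295,212:255]=(g[262:295,212:255]<45)
n,l,st,c=cv2.connectedComponentsWithStats(m);k=1+np.argmax(st[1:,4]);print(st[k],c[k],onz(t2,*c[k],57),onz(t2,*c[k],60));maskrect("bar",t2,l==k,60)
```

```text
ballast [443.2 332.1] [np.float64(70.5), np.float64(108.5), np.float64(70.2), np.float64(110.0)] [np.float64(-159.6), np.float64(111.6), np.float64(21.7), np.float64(-68.2)]
[[469.6 339.9  66. ]
 [410.  323.4  66. ]] [439.8135846  331.65475098  66.        ]
pocket outer [521.1  36.6] [np.float64(135.4), np.float64(90.5), np.float64(131.7), np.float64(91.9)] [np.float64(-98.8), np.float64(170.2), np.float64(81.9), np.float64(-7.5)]
pocket inner [520.3  38.3] [np.float64(112.7), np.float64(69.7), np.float64(113.2), np.float64(67.0)] [np.float64(-98.3), np.float64(167.8), np.float64(80.4), np.float64(-12.8)]
deck [571.5 -36.3] [np.float64(328.5), np.float64(229.3), np.float64(338.3), np.float64(223.7)] [np.float64(-99.1), np.float64(172.9), np.float64(79.9), np.float64(-9.5)]
[229 272  12  14  58] [234.10344828 278.56896552] [441.20749756 333.12014052  57.        ] [440.61650201 333.0001918   60.        ]
bar [441.1 333.3] [np.float64(12.5), np.float64(59.1), np.float64(12.4), np.float64(59.0)] [np.float64(-67.2), np.float64(-157.7), np.float64(112.4), np.float64(22.4)]
```

Run:
```python
from h import *
from cell import arm,kin,eyes
t=load("top2")
P=cloud(t)
for u,v in[(224,205),(218,184),(216,180),(205,180),(222,190)]:print(u,v,P[v,u].round(0),onz(t,u,v,0).round(0))
print(best(kin,[442,332.5,200],111.8),best(kin,[520.7,37.4,200],80.7))
print(arm.sense()["q"])
```

```text
224 205 [676. 266. 162.] [732. 266.   0.]
218 184 [719. 257. 259.] [822. 257.   0.]
216 180 [735. 258. 259.] [840. 258.   0.]
205 180 [833. 296.  59.] [858. 297.   0.]
222 190 [711. 253. 214.] [792. 251.   0.]
(np.float64(1.3524506816670212), 111.8, array([ 5.98827422e-01, -1.33954460e-01,  1.76806062e+00, -4.44089210e-16,
        1.50748650e+00, -1.35245068e+00])) (np.float64(1.3856435998902095), 80.7, array([ 2.28371065e-02, -2.04917889e-01,  1.83007316e+00, -4.44089210e-16,
        1.51643738e+00, -1.38564360e+00]))
[-3.36856368e-01 -1.93361373e-01  1.70952187e+00  1.65492365e-03
  1.62942603e+00 -1.27992321e+00]
```

Run:
```python
from h import *
from cell import arm,kin,eyes
arm.reach([442,332.5,160],down(111.8))
c=arm.movel([442,332.5,55],speed=100,contact_N=8);s=arm.sense();print(c,s["position"],s["force"])
if not c:
    arm.command_gripper(0.0,strength=60);s=arm.sense();print(s["position"],s["force"],s["finger_gap"],s["time_s"])
    arm.movel([442,332.5,200],speed=100);s=arm.sense();print(s["force"],s["finger_gap"])
    for n in("scene","top"):
        s=eyes.snapshot(n);np.savez(f"{n}3.npz",**s)
    crop(load("scene3"),180,100,340,220,5,"b3");crop(load("top3"),200,200,300,300,6,"bt3")
```

```text
False [442.33185907 332.72169283  55.75392293] [-0.06477852 -0.09328923 -0.48677222]
[442.18008595 332.70364719  55.58695337] [-2.66450059  0.62543448  5.86215117] 0.15358667090437136 30.0333
[ 0.3900742   0.74559459 -4.9474818 ] 0.1512876714506068
```

View pics/b3.png

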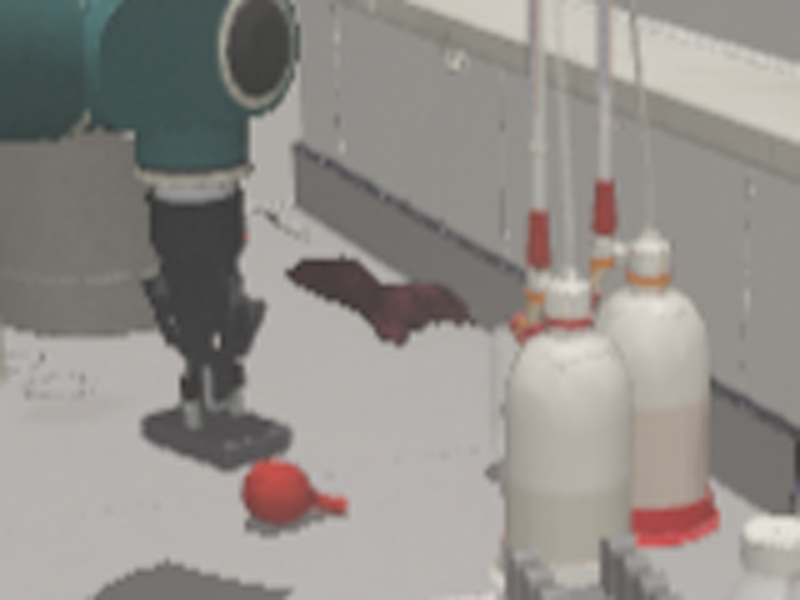

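View pics/bt3.png

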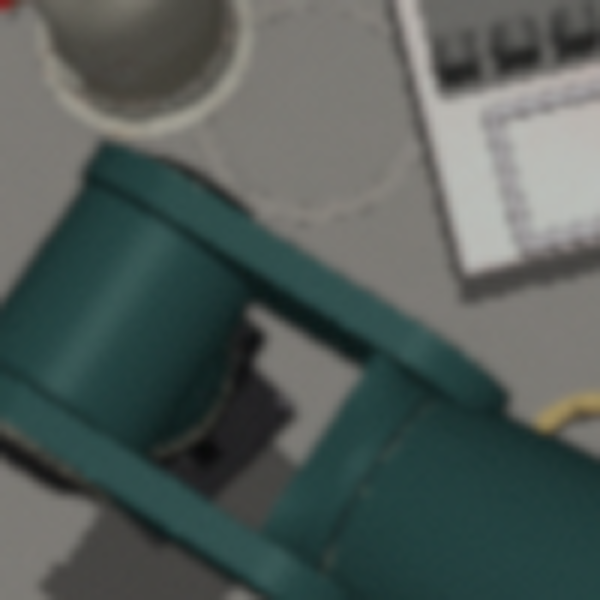

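Run:
```python
from h import *
from cell import arm,kin,eyes
arm.reach([520.7,37.4,200],down(80.8))
arm.movel([520.7,37.4,145],speed=100)
s=eyes.snapshot("scene");np.savez("scene4.npz",**s);crop(s,220,170,360,275,5.7,"b4")
s=eyes.snapshot("top");np.savez("top4.npz",**s);crop(s,240,160,380,265,5.7,"bt4")
s=arm.sense();print(s["position"],s["force"],s["finger_gap"],s["time_s"])
```

```text
[521.09662725  37.42630023 145.8834024 ] [-0.67708308  0.73778599 -5.41638867] 0.15445065149554058 33.7
```

View pics/b4.png

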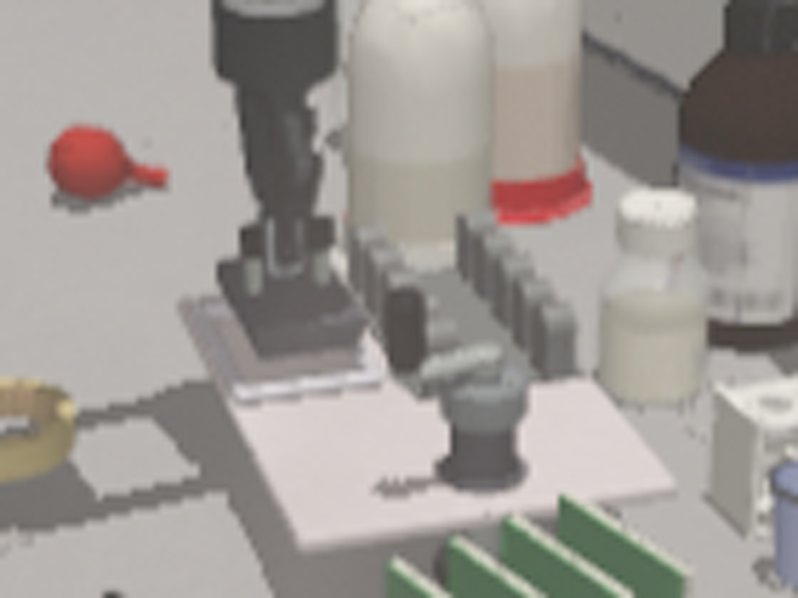

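View pics/bt4.png

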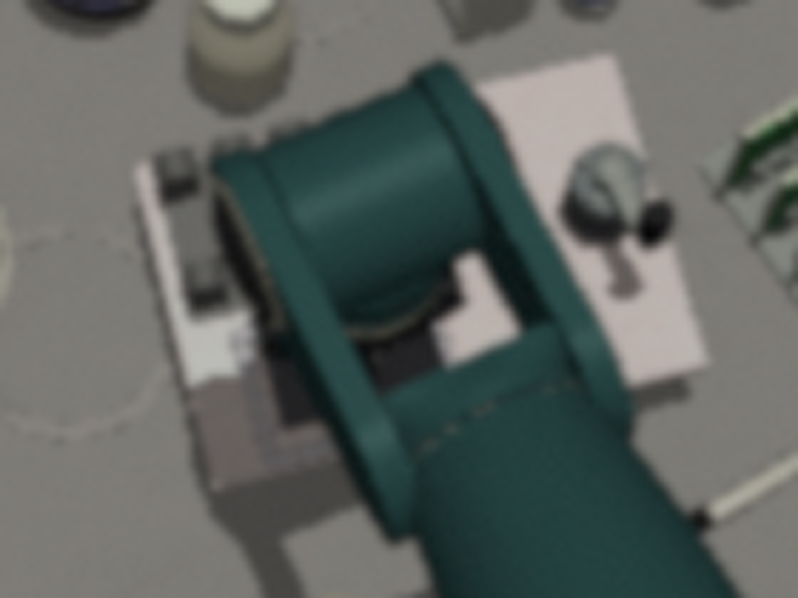

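Run:
```python
from h import *
from cell import arm,kin,eyes
c=arm.movel([520.7,37.4,121.5],speed=30,contact_N=5);s=arm.sense();print(c,s["position"],s["force"],s["wrist_torque"],s["time_s"])
s=eyes.snapshot("scene");crop(s,220,170,360,275,5.7,"b5")
```

```text
True [520.35930316  37.3850827  122.55016753] [-3.08527801  0.85671164  5.44445089] [ 0.02277198  0.19331214 -0.05859913] 34.4083
```

View pics/b5.png

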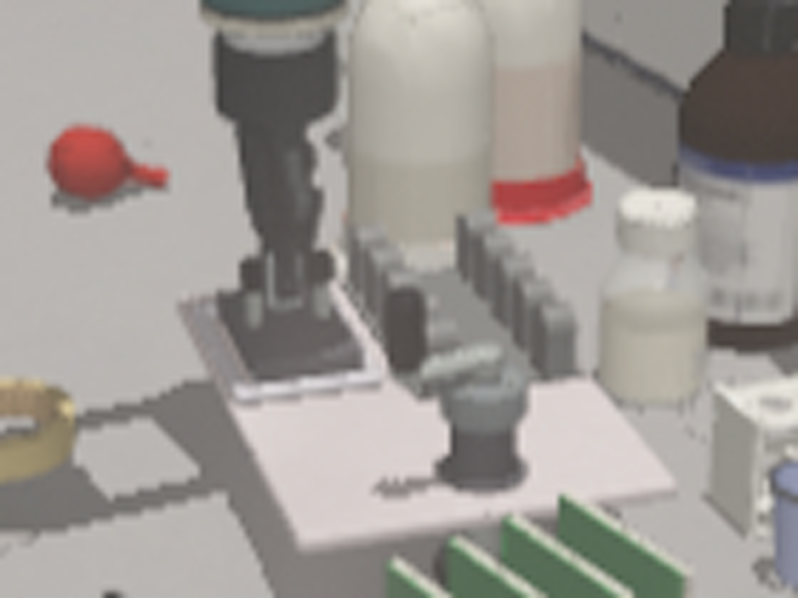

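Run:
```python
from h import *
from cell import arm,kin,eyes
arm.command_gripper(0.5);arm.dwell(0.2)
arm.movel([520.4,37.4,260],speed=150)
b=best(kin,[451,-324,230],10);print(b)
arm.reach([451,-324,230],down(b[1]))
for n in("scene","top"):
    s=eyes.snapshot(n);np.savez(f"{n}6.npz",**s)
t=load("top6");crop(t,255,160,355,255,8,"t6");s=load("scene6");crop(s,245,190,325,260,9.9,"s6")
print(arm.sense()["time_s"],arm.sense()["position"])
```

```text
(np.float64(0.8434396466469236), 10, array([-6.68906721e-01, -1.40485835e-01,  1.72527430e+00, -4.44089210e-16,
        1.55680418e+00, -8.43439647e-01]))
37.6083 [ 451.57394425 -323.11079976  230.12862683]
```

View pics/t6.png

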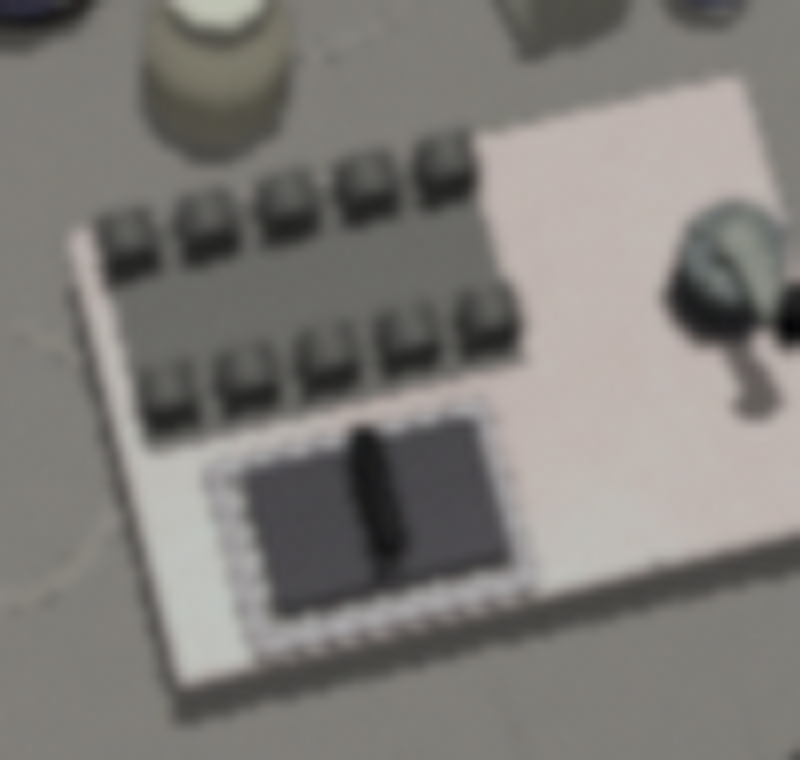

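View pics/s6.png

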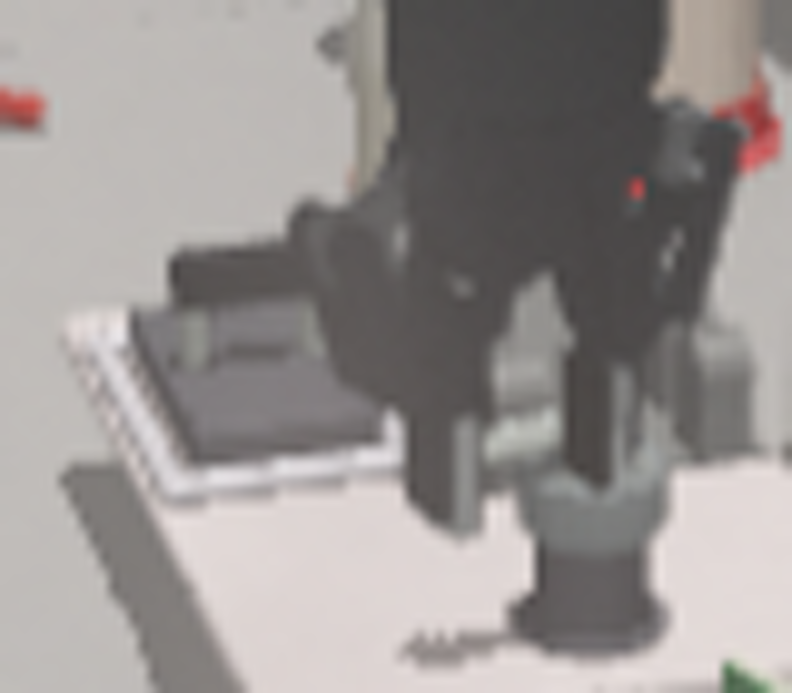

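```bash
cat >> h.py <<'E'
A0=np.radians(-9.3)
EX=np.array([np.cos(A0),np.sin(A0)]);EY=np.array([-np.sin(A0),np.cos(A0)])
O=np.array([572.,-34.])
def rect(S,z,x0,x1,y0,y1,k):
    "rectified view on plane z, local stand coords (about O), k px/mm; rows=x decreasing, cols=y decreasing"
    cs=[(x1,y1),(x1,y0),(x0,y0),(x0,y1)]
    src=np.float32([proj(S,[*(O+a*EX+b*EY),z]) for a,b in cs])
    W=int((y1-y0)*k);H=int((x1-x0)*k)
    M=cv2.getPerspectiveTransform(src,np.float32([(0,0),(W,0),(W,H),(0,H)]))
    return cv2.warpPerspective(S["img"][:,:,::-1].copy(),M,(W,H),flags=cv2.INTER_CUBIC)
E
python3 - <<'E'
from h import *
for n in("top6",):
    S=load(n)
    for z in(70,116):
        r=rect(S,z,-120,120,-60,140,4)
        r=cv2.convertScaleAbs(r[:560],alpha=1.6)
        for i in range(0,200,20): cv2.line(r,(i*4,0),(i*4,8),(0,0,255),1)
        for i in range(0,140,20): cv2.line(r,(0,i*4),(8,i*4),(0,0,255),1)
        cv2.imwrite(f"pics/r{z}.png",r)
E
```

```text
(no output)
```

View pics/r70.png

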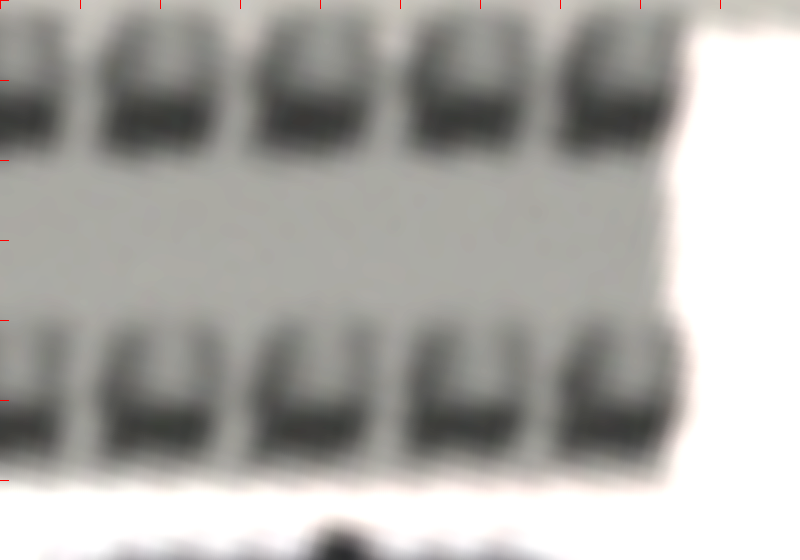

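View pics/r116.png

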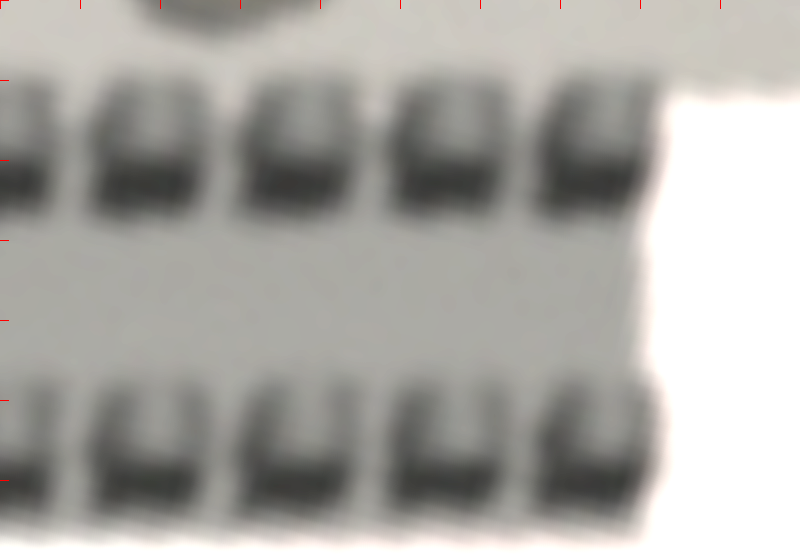

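Run:
```python
from h import *
from scipy.signal import find_peaks
for n in("top6","top0"):
  S=load(n)
  r=cv2.cvtColor(rect(S,70,-120,120,-60,140,4),cv2.COLOR_BGR2GRAY).astype(float)
  r116=None
  for a,b in((132,142),(140,150),(440,450),(448,458)):
    p=r[a:b].mean(0); p=np.convolve(p,np.ones(3)/3,"same")
    th=(p[160:640].min()+np.percentile(p[160:640],97))/2
    s=np.sign(p-th);e=np.nonzero(np.diff(s))[0]
    e=[i+(th-p[i])/(p[i+1]-p[i]) for i in e if i>20]
    print(n,a,[round(140-(x+.5)/4,1) for x in e])
  # z=70 plane rows
  for cols in((580,640),(430,490),(280,340),(120,190)):
    p=r[:,cols[0]:cols[1]].mean(1); g=np.diff(p)
    g2=np.convolve(g,np.ones(5)/5,"same")
    pk=find_peaks(g2,height=2)[0];print([ (round(120-(i+1)/4,1),round(g2[i],1)) for i in pk if i<500])
  # base end edges
  p=r[200:300].mean(0);g=np.convolve(np.diff(p),np.ones(5)/5,"same");i=np.argmax(g[600:720])+600;print("base -y edge",140-(i+1)/4)
  rr=cv2.cvtColor(rect(S,70,-120,120,100,180,4),cv2.COLOR_BGR2GRAY).astype(float);p=rr[200:300].mean(0);g=np.convolve(np.diff(p),np.ones(5)/5,"same");i=np.argmin(g);print("base +y",180-(i+1)/4)
```

```text
top6 132 [np.float64(126.1), np.float64(114.2), np.float64(87.9), np.float64(75.6), np.float64(50.1), np.float64(37.0), np.float64(11.2), np.float64(0.5), np.float64(-23.5)]
top6 140 [np.float64(126.6), np.float64(114.5), np.float64(88.5), np.float64(75.8), np.float64(50.8), np.float64(37.0), np.float64(11.9), np.float64(0.7), np.float64(-22.5)]
top6 440 [np.float64(125.7), np.float64(113.9), np.float64(88.2), np.float64(76.6), np.float64(50.5), np.float64(37.8), np.float64(12.2), np.float64(0.4), np.float64(-23.8)]
top6 448 [np.float64(125.8), np.float64(114.4), np.float64(89.0), np.float64(77.3), np.float64(51.3), np.float64(37.7), np.float64(13.5), np.float64(0.7), np.float64(-22.7)]
[(np.float64(5.5), np.float64(2.2)), (np.float64(2.5), np.float64(2.4)), (np.float64(1.5), np.float64(2.4)), (np.float64(-1.0), np.float64(2.4)), (np.float64(-1.8), np.float64(2.3))]
[(np.float64(7.0), np.float64(2.1)), (np.float64(6.0), np.float64(2.1)), (np.float64(3.8), np.float64(2.3)), (np.float64(3.0), np.float64(2.3)), (np.float64(2.2), np.float64(2.2)), (np.float64(-0.2), np.float64(2.3)), (np
[... 1450 characters left out ...]
4(2.4))]
[(np.float64(6.8), np.float64(2.1)), (np.float64(6.0), np.float64(2.1)), (np.float64(4.8), np.float64(2.1)), (np.float64(4.2), np.float64(2.1)), (np.float64(2.8), np.float64(2.3)), (np.float64(-0.8), np.float64(2.3)), (np.float64(-2.5), np.float64(2.1))]
[(np.float64(3.0), np.float64(2.4)), (np.float64(0.8), np.float64(2.6)), (np.float64(0.2), np.float64(2.6)), (np.float64(-0.2), np.float64(2.6)), (np.float64(-0.8), np.float64(2.6))]
[(np.float64(4.5), np.float64(2.2)), (np.float64(4.0), np.float64(2.2)), (np.float64(3.0), np.float64(2.2)), (np.float64(0.0), np.float64(2.5)), (np.float64(-1.5), np.float64(2.5)), (np.float64(-2.2), np.float64(2.5))]
base -y edge -27.75
base +y 152.25
```

Run:
```python
from h import *
S=load("top0")
x0,y0=352,165;c=cv2.resize(S["img"][y0:y0+62,x0:x0+70],None,fx=8,fy=8,interpolation=cv2.INTER_CUBIC)
cv2.imwrite("pics/pl.png",cv2.convertScaleAbs(c[:,:,::-1],alpha=1.4))
g=c.astype(int);bright=(c.max(2)>150).astype(np.uint8)
n,l,st,cc=cv2.connectedComponentsWithStats(bright)
for i in range(1,n):
    if st[i,4]>400:
        v,u=np.nonzero(l==i)
        q=np.array([onz(S,a/8+x0-.5+1/16,b/8+y0-.5+1/16,106)[:2] for a,b in zip(u[::5],v[::5])])
        r=cv2.minAreaRect(q.astype(np.float32))
        vx,vy,mx,my=cv2.fitLine(q.astype(np.float32),cv2.DIST_L2,0,.01,.01).ravel()
        print(st[i],q.mean(0).round(1),np.degrees(np.arctan2(vy,vx)).round(1),np.round(r[0],1),np.round(r[1],1),round(r[2],1))
```

```text
[265 199 115  73 944] [ 490.7 -308.8] -80.8 [ 490.9 -310. ] [ 4.5 62.9] 9.4
[    0   229    97   267 16086] [ 479.1 -159.7] -18.9 [ 485.9 -169.4] [ 42.9 126. ] 64.5
[412 241  57  36 421] [ 458.4 -353.4] -82.7 [ 458.4 -354.4] [ 4.5 30.5] 8.1
[308 278 102  67 969] [ 451.8 -309.2] -80.8 [ 451.9 -309.7] [ 5.2 55.4] 8.9
```

View pics/pl.png

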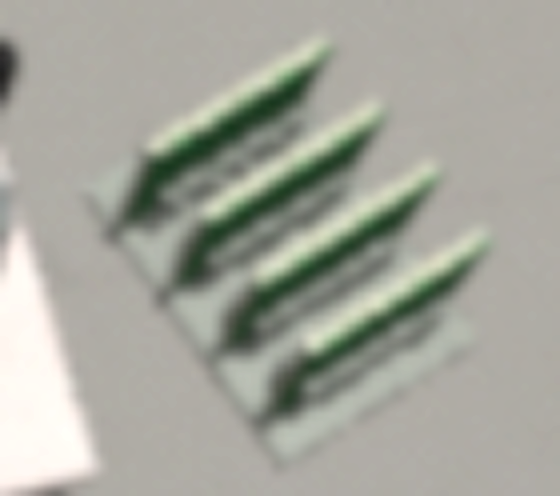

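Run:
```python
from h import *
S=load("top0");x0,y0=352,165
for e in [((148,155),(328,42)),((203,218),(382,105)),((256,282),(437,168)),((308,347),(490,235))]:
    q=np.array([onz(S,a/8+x0-.5+1/16,b/8+y0-.5+1/16,106)[:2] for a,b in e]);d=q[1]-q[0]
    print(q.mean(0).round(1),np.linalg.norm(d).round(1),np.degrees(np.arctan2(d[1],d[0])).round(1))
for s,y in enumerate((5.7,43.7,81.7,119.7)):print(s,(O+52.5*EX+y*EY).round(1))
```

```text
[ 565.4 -305. ] 102.1 -80.6
[ 527.8 -314.1] 101.2 -80.6
[ 490.5 -322.8] 101.8 -80.9
[ 452.7 -330.2] 101.1 -81.6
0 [624.7 -36.9]
1 [6.309e+02 6.000e-01]
2 [637.   38.1]
3 [643.2  75.6]
```

Run:
```python
from h import *
S=load("top6")
for (a,b,z) in((215,155,0),(145,90,60),(292,90,60),(215,8,136)):
    p=onz(S,a/8+255-.4,b/8+160-.4,z)[:2];print(p.round(1),((p-O)@EX).round(1),((p-O)@EY).round(1))
```

```text
[742.2  21.7] 159.0 82.5
[764.5  47. ] 176.9 111.1
[736.6 -17. ] 159.7 43.4
[760.   11.2] 178.2 75.0
```

```bash
cat > pp.py <<'E'
from h import *
from cell import arm,kin,eyes
import sys
PL=[(452.7,-329.5),(490.5,-322.),(527.8,-314.),(565.4,-305.)]
def pick(i,corr=(0,0),phi=9.2):
    x,y=np.array(PL[i])+corr
    arm.command_gripper(0.36,strength=25)
    arm.reach([x,y,200],down(phi))
    c=arm.movel([x,y,88],speed=110,contact_N=6);s=arm.sense();print("down",c,s["position"].round(1),s["force"].round(1))
    if c: return False
    arm.command_gripper(0.0,strength=25);s=arm.sense();print("grip",s["position"].round(1),s["force"].round(1),round(s["finger_gap"],3))
    return True
def lift(i,corr=(0,0)):
    x,y=np.array(PL[i])+corr
    arm.movel([x,y,150],speed=80);arm.movel([x,y,310],speed=200)
    s=arm.sense();print("up",s["position"].round(1),s["force"].round(1),round(s["finger_gap"],3),s["time_s"])
E
python3 - <<'E'
from pp import *
if pick(0):
    s=eyes.snapshot("scene");crop(s,240,230,360,330,6,"p0")
E
```

```text
down False [ 453.  -329.7   88.8] [-0.6 -0.4  0.3]
grip [ 453.  -329.7   88.7] [0.  0.7 5. ] 0.091
```

View pics/p0.png

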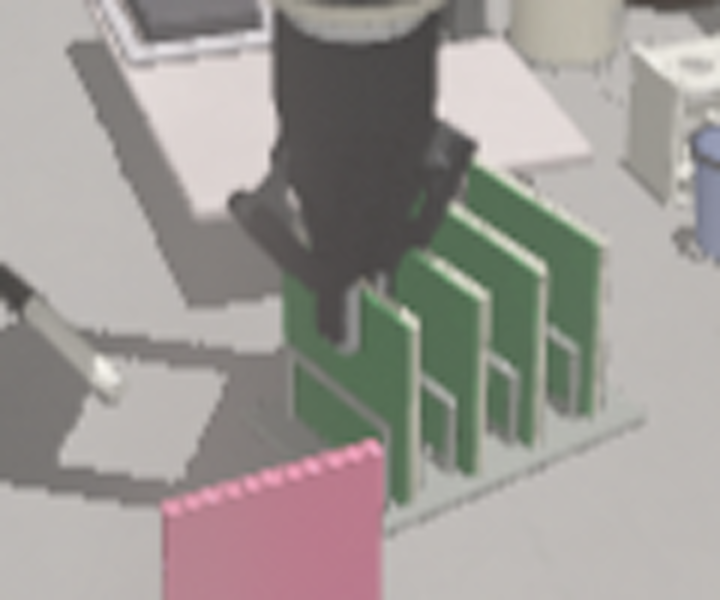

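```bash
cat >> pp.py <<'E'
SLY=[5.7,43.7,81.7,119.7];SX=52.5
PHI=80.7
def over(k,dy=0,dx=0):
    p=O+(SX+dx)*EX+(SLY[k]+dy)*EY
    b=best(kin,[*p,310],PHI)
    print("phi",b[1],b[0])
    arm.reach([*p,310],down(b[1]))
    arm.movel([*p,212],speed=150)
    s=arm.sense();print("over",s["position"].round(1),s["force"].round(1),s["time_s"])
def insert(k,dy=0,dx=0,z=152,cN=4):
    p=O+(SX+dx)*EX+(SLY[k]+dy)*EY
    c=arm.movel([*p,z],speed=35,contact_N=cN)
    s=arm.sense();f=s["force"];print("ins",c,s["position"].round(1),"fx,fy local",(f[:2]@EX).round(1),(f[:2]@EY).round(1),f[2].round(1),s["wrist_torque"].round(2),s["time_s"])
    return c,s["position"][2]
E
python3 - <<'E'
from pp import *
lift(0);over(3)
s=eyes.snapshot("scene");crop(s,230,130,390,250,5,"p1")
s=eyes.snapshot("top");np.savez("top7.npz",**s);crop(s,230,130,370,250,5,"pt1")
E
```

```text
up [ 452.5 -329.3  308.4] [-0.6  0.1 -1.9] 0.091 41.5417
phi 80.7 1.330793971851423
over [643.5  75.5 213.2] [ 0.1  0.4 -1.3] 43.9833
```

View pics/p1.png

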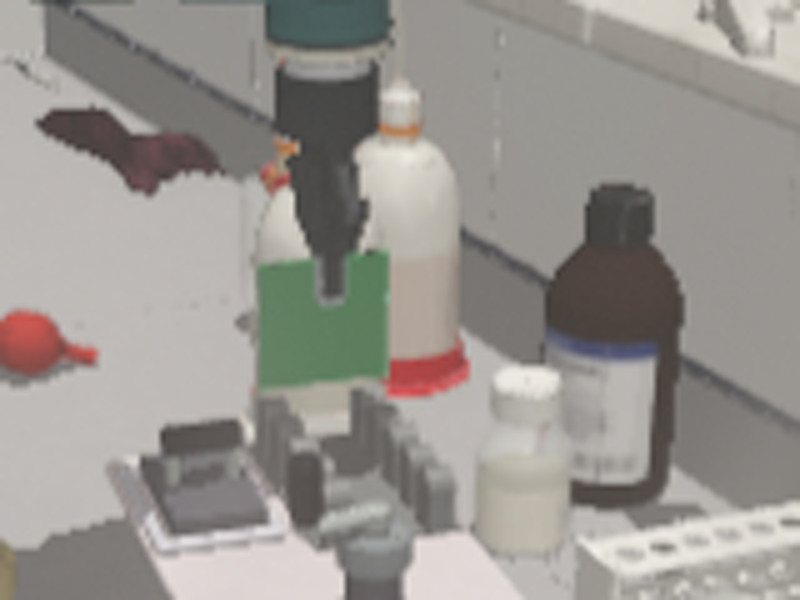

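View pics/pt1.png

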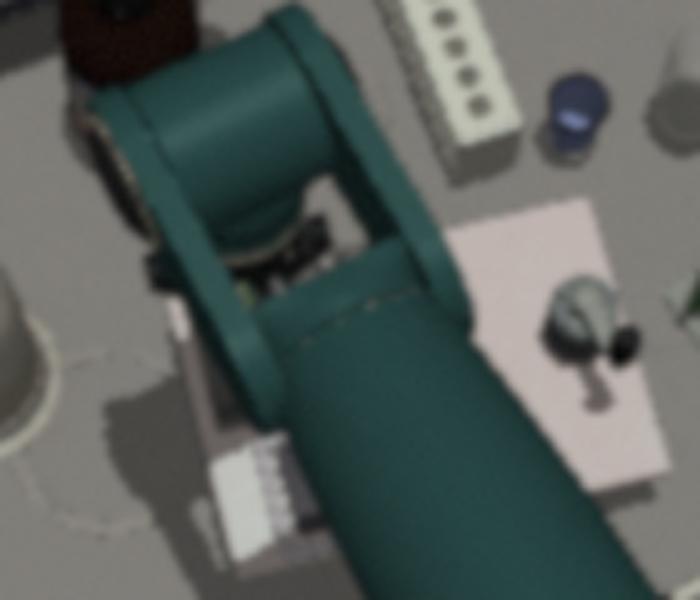

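Run:
```python
from pp import *
insert(3)
```

```text
ins True [642.9  76.  153.5] fx,fy local -0.4 1.7 -0.9 [ 0.23 -0.1   0.06] 45.5917
```

```bash
cat >> pp.py <<'E'
def release(k,dy=0,dx=0):
    s=arm.sense()["position"]
    arm.command_gripper(0.3);arm.dwell(0.2)
    arm.movel([s[0],s[1],310],speed=180)
    s=arm.sense();print("rel",s["force"].round(1),s["time_s"])
E
python3 - <<'E'
from pp import *
insert(3,z=152.3,cN=6)
release(3)
s=eyes.snapshot("scene");crop(s,230,150,370,250,5.7,"p2")
E
```

```text
ins False [643.2  75.8 152.7] fx,fy local -2.8 2.7 5.0 [0.67 0.35 0.02] 45.8417
rel [ 0.6  0.1 -0.2] 47.3833
```

View pics/p2.png

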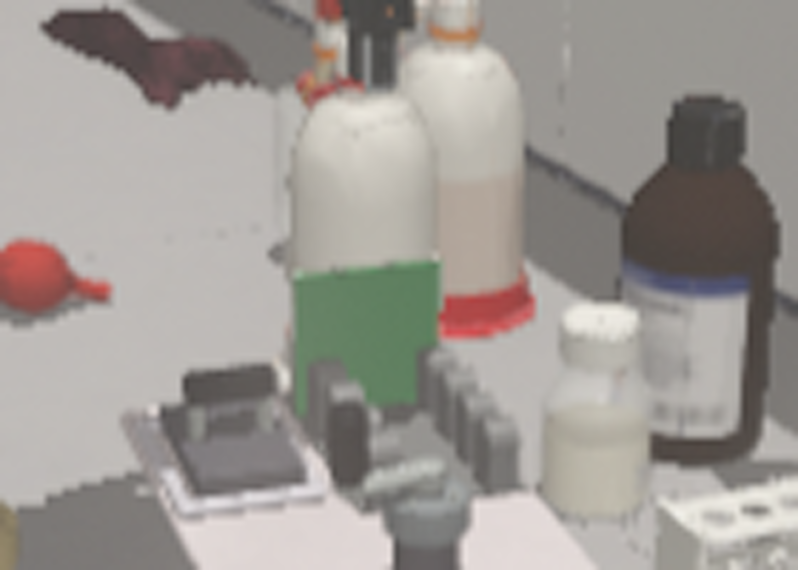

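Run:
```python
from pp import *
if pick(1):
    lift(1);over(2,dy=.4);c,z=insert(2,dy=.4,z=152.3,cN=6)
    if z<155: release(2)
s=eyes.snapshot("scene");crop(s,230,150,370,250,5.7,"p3")
```

```text
down False [ 490.8 -322.2   88.8] [0.5 0.2 0.1]
grip [ 490.8 -322.2   88.7] [-0.6  0.4  4.8] 0.09
up [ 490.3 -321.9  308.4] [-1.2  0.7 -2.4] 0.09 52.6333
phi 80.7 1.388028719497903
over [637.4  38.3 213.2] [ 0.3  0.6 -1.3] 54.8833
ins False [637.2  38.6 152.7] fx,fy local -2.5 0.5 3.2 [ 0.05  0.37 -0.06] 56.7417
rel [ 0.7  0.1 -1.2] 58.2833
```

View pics/p3.png

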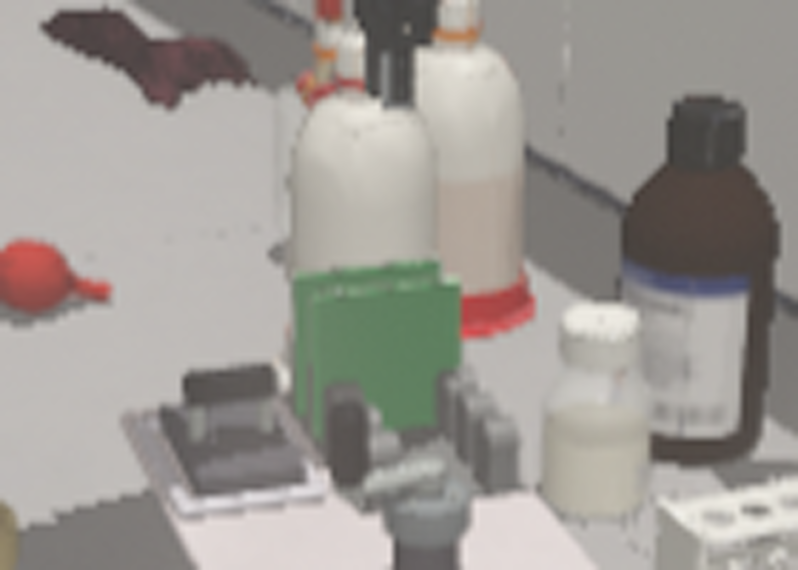

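Run:
```python
from pp import *
for i,k in((2,1),(3,0)):
    if not pick(i): break
    lift(i);over(k,dy=.4);c,z=insert(k,dy=.4,z=152.3,cN=6)
    if z<155: release(k)
    else: break
s=eyes.snapshot("scene");crop(s,230,150,370,250,5.7,"p4")
```

```text
down False [ 528.1 -314.2   88.8] [-0.1  0.2  0.2]
grip [ 528.1 -314.2   88.7] [1.  1.1 5. ] 0.09
up [ 527.6 -313.9  308.3] [-0.2  0.1 -1.7] 0.088 63.35
phi 80.7 1.447265546660523
over [631.3   0.8 213.1] [ 0.3  0.6 -2. ] 65.4083
ins False [631.    1.1 152.7] fx,fy local -3.5 0.2 4.8 [ 0.16  0.55 -0.02] 67.2667
rel [-0.1 -0.3 -0.3] 68.8083
down False [ 565.8 -305.2   88.9] [-0.1  0.5 -0.3]
grip [ 565.7 -305.1   88.7] [ 0.1 -0.1  4.9] 0.088
up [ 565.2 -304.9  308.3] [-0.7 -0.2 -1.4] 0.089 73.65
phi 80.7 1.5075319554208593
over [625.1 -36.7 213.2] [-0.1  0.4 -2.1] 75.5167
ins False [624.9 -36.5 152.7] fx,fy local -2.0 -1.5 3.6 [0.1  0.34 0.02] 77.375
rel [-0.3  0.2  0.9] 78.9167
```

View pics/p4.png

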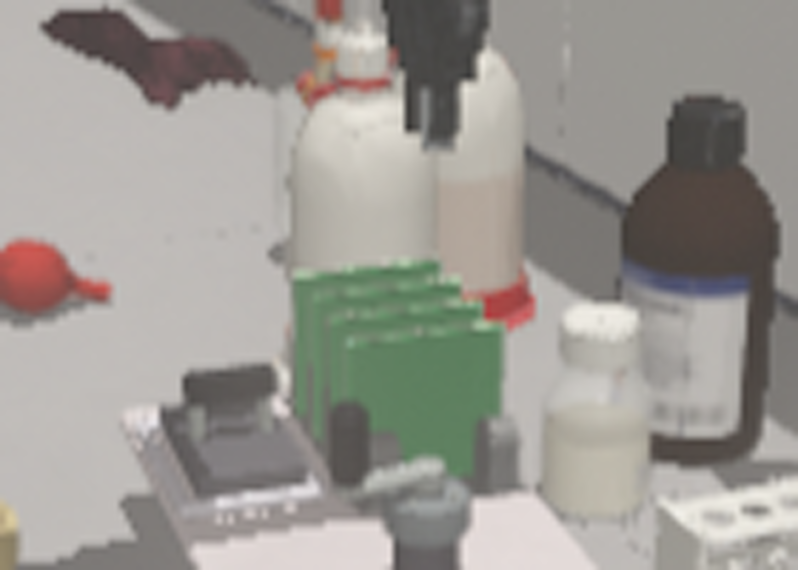

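Now I'll move the arm away and check everything, including whether the ballast was knocked.

Run:
```python
from h import *
from cell import arm,kin,eyes
arm.reach([300,-500,320],down(9.2))
for n in("scene","top"):
    s=eyes.snapshot(n);np.savez(f"{n}9.npz",**s)
    cv2.imwrite(f"pics/{n}9.png",cv2.resize(s["img"][:,:,::-1],(800,600)))
t=load("top9");crop(t,255,160,395,265,5.7,"t9")
r=rect(t,170,-60,130,-60,150,3.8);cv2.imwrite("pics/r170.png",cv2.convertScaleAbs(r[:600,:800],alpha=1.5))
r=rect(t,91,-120,0,0,130,5);cv2.imwrite("pics/r91.png",cv2.convertScaleAbs(r,alpha=1.5))
s=arm.sense();print(s["time_s"],s["force"])
```

```text
81.1 [-0.33688563 -0.56338072 -0.10481598]
```

View pics/t9.png

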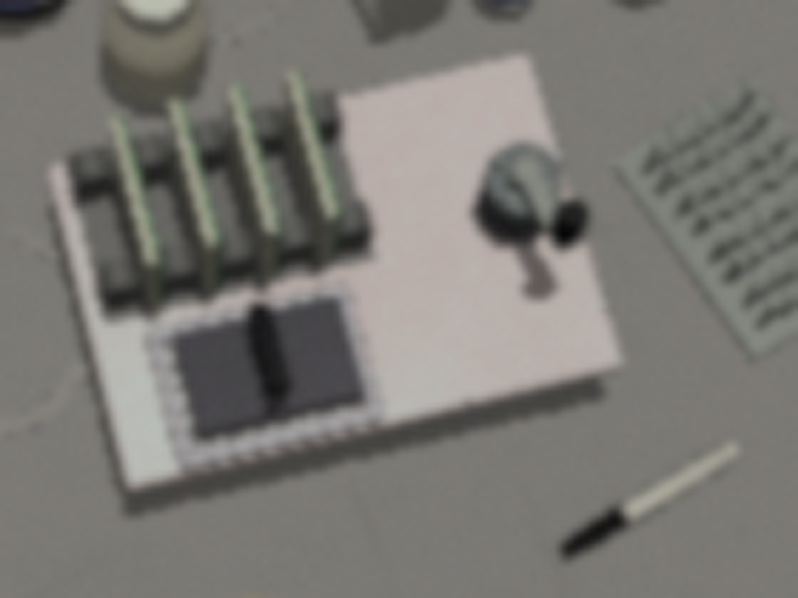

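View pics/scene9.png

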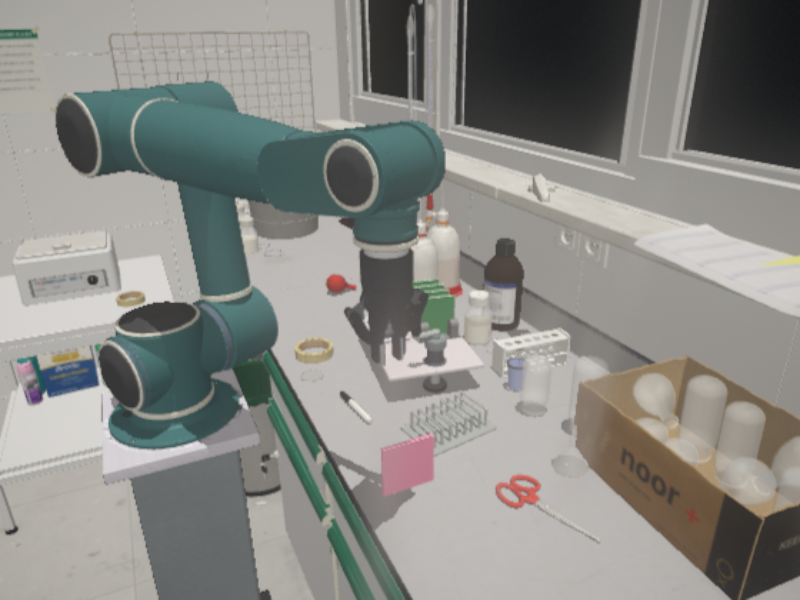

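View pics/r170.png

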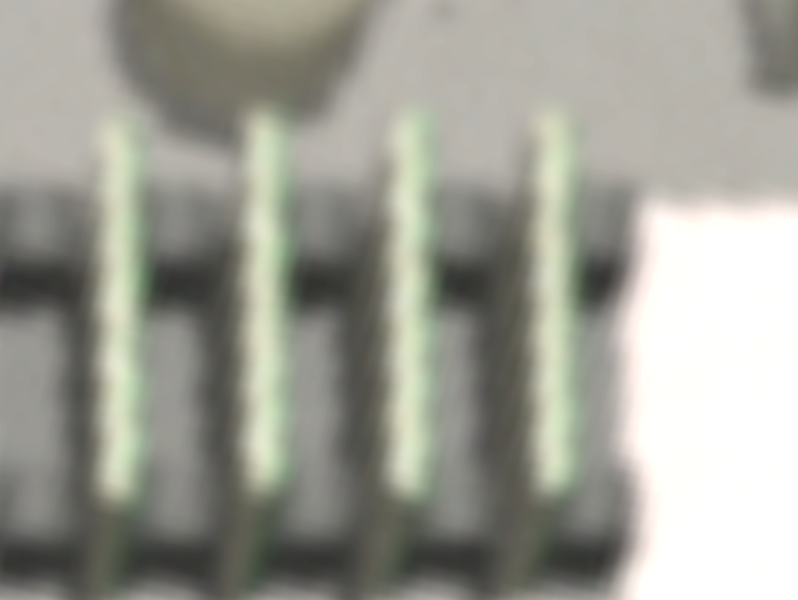

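View pics/top9.png

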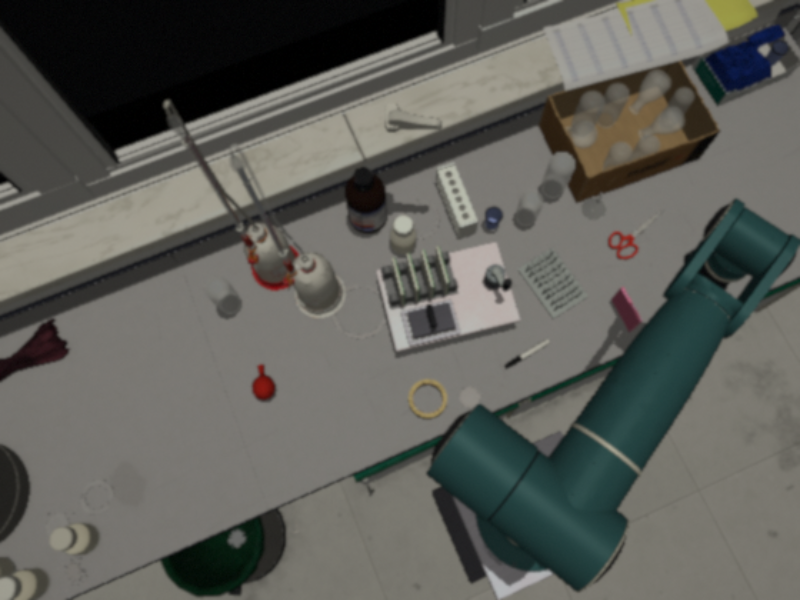

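Run:
```python
from h import *
s=load("scene9");crop(s,255,225,355,300,8,"foot")
```

```text
(no output)
```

View pics/foot.png

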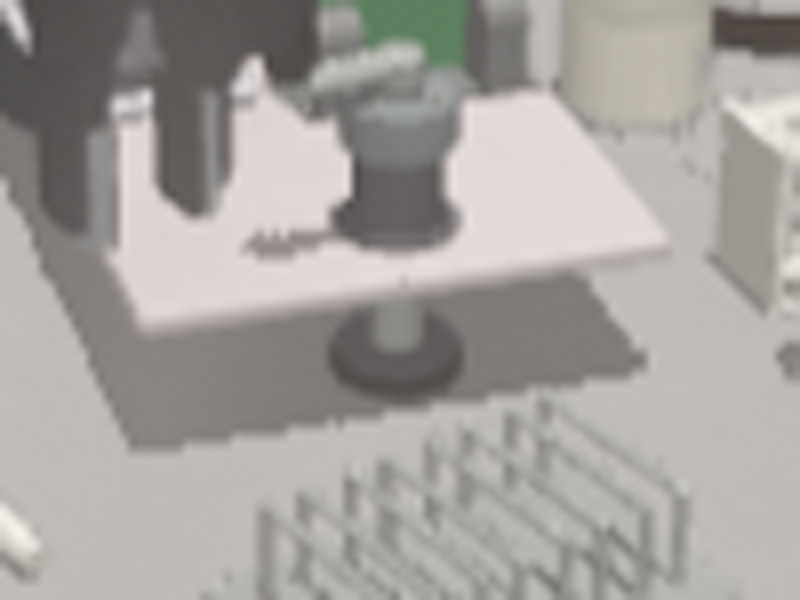

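The foot (pixel 395,355 in the crop) sits on the worktop, the four plates stand in the comb, and the ballast lies within its frame. I'm handing the job in.

Run:
```python
from cell import arm
arm.dwell(0.3);arm.sign_off();print(arm.sense()["time_s"])
```

```text
the job is handed in; nothing more can be done
the job is handed in; nothing more can be done
```

The drying stand is set up and the job is handed in, at about 81 s of the 210 s allowed. Sign-off gives no verdict, so what follows rests on my own checks.

- **Crank:** I turned it clockwise about 2.2 turns until it went stiff, then about 85° more. By the thread that squashes the pad about 4.7 mm. The force along the knob's circle jumped where the foot met the worktop, then rose about as described. The last picture shows the foot on the worktop, but the squash itself could not be measured by eye.
- **Ballast:** it sits inside the pocket frame. The gripper stopped within 0.1 mm of the expected seating height, and the final views show it flat, square and not knocked aside.
- **Plates:** all four went from the wash rack into the four comb slots, each down to the floor height (gripper at 152.7 mm). In the final top view their upper edges are within about 1 mm of the slot middles across, about 3 mm along, and show no visible tilt.
- **Bystanders:** I saw none of them moved, nor the pink look-alike plate. The arm was parked clear of everything.

Two of my measurements disagreed slightly. The two ways of locating the slots across differed by about 1 mm, so I used the middle. My first estimate of the crank axis was about 2 mm off, and I corrected it from the measured forces during the first turn.

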